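# Pack the specimen case, clamp its draw latch and hang the run card

### The arm

A 7-joint arm with a two-finger parallel gripper is mounted at the origin on the work surface. World frame = base frame: x ahead of the robot, y to its left, z up, the work surface at z = 0. Lengths are in m, angles in degrees, forces in N, time in s.
With the tool pointing down it reaches from about 0.425 to 0.875 m from the base axis. Payload 4.7 kg.
Tool frame: the origin (TCP) lies midway between the tips of the shut fingers; the grasp point (between the pads) lies 19 mm behind it; z points along the fingers, y is the line along which they close (so a half turn about z gives the same grasp; the last joint's range is limited). The gripper opens to 87 mm and grips with 3 to 60 N. Pads are 19 mm wide; open, the fingers measure 117 mm over their backs; the gripper's body (75 mm by 190 mm) begins 51 mm behind the grasp point.
Start: joints at [67.672, 18.392, -4.016, 83.108, 1.295, 78.541, -3.26], TCP at [0.255, -0.598, 0.223] pointing down, gripper open.
Joint ranges: [-163.93, 163.93], [-17.29, 119.83], [-79.2, 71.16], [3.27, 140.29], [-89.18, 269.18], [5.43, 117.66], [-154.24, 154.24]. Speed limits (degrees/s): [147.25, 147.25, 180, 180, 180, 180, 180].

### API

Orientations are given as [roll, pitch, yaw] about the fixed x, y, z axes, in that order (R = Rz(yaw) Ry(pitch) Rx(roll)).
In Python, from cell import env, viewer, boxes_of, masks_of gives the robot as it stands. The module is installed in compiled form; this text tells all that it offers.
- The arm moves only by the tool apply_moves, never from a script. Its argument "moves" is a list of rows, each a list of 7 numbers: the shift along the tool's x, y, z scaled (see below), then the turn, a rotation vector about the tool's x, y, z scaled (see below), then the opening, from 0 (shut) to 1 (fully open). A call has 1 to 20 rows; each row is the pose to reach, as a shift and turn from the pose commanded when the call began, along the tool's axes at that moment; what a row does not reach only later rows make up. The controller multiplies each number of a shift by 0.2 m and each number of a turn by 1.5 rad. A row lasts 1/10 s, in which the tool goes at most 50 mm and 8.59 degrees, less where a joint would pass 70% of its speed; a pose out of reach is approached as far as the arm can. A call with a number of a shift or a turn outside -1 to 1 is refused whole. A call with a gripper value outside its range is refused whole. The fingers move at their own pace and stop on an object; "grip_force" is the grip in N (left out, the last holds). Time passes only in rows, so rows that repeat a pose let the fingers close. It gives the time, the measured TCP pose, the force, the opening and the grip force at its end, in the units of the state.
- env.get_obs(): the state, without advancing time (a new reading comes with each control period).
- viewer.read_camera(name): name is "scene" or "top" or "wrist"; returns the picture (480x640x3 uint8, red, green, blue); there is no depth.
- viewer.get_calibration(name): a dict with "fov_y" (degrees; the focal length in pixels is half the picture's height over the tangent of half this angle, whatever the lens; pixels are square), "cx", "cy" (the principal point, pixels), "k1" (the pictures are not rectified: a ray, as slopes to the right and down, at radius r is drawn at 1 + k1 r^2 times it, then the intrinsics apply), "position" and "orientation" of the camera in the world. Camera axes: x right, y up, looking along -z (the intrinsics and any distortion apply to the point x, -y, -z); pixel columns grow to the right and rows downward; lengths in m; the calibration is good to about 2 mm. A picture is of the moment at which its call begins: read the wrist's pose just before it. get_calibration takes no time and is no camera call; for the wrist camera it gives the pose at the moment of the call.
- env.sign_off(): hands the job in; it is judged then, once.
Trained networks look in the newest picture that a camera, given by its name, has taken for a name from the list of things; names that differ only in an ending like _2 or _b are one class to them, and where a whole thing is asked for, a point or a joint stands for the part that bears it (a point fixed in the world has none). Each returns a list of dicts, best first, with "conf" (0 to 1); they miss things now and then, are a little off and sometimes report something else, mostly with a low value. They report only what shows in the picture. A call takes as long as a camera call.
- boxes_of(camera, target): "location" ([column, row] in pixels, amid what is visible of it).
- masks_of(camera, target): "pixels" (480x640 bool, what is visible of it) and "location" ([column, row] in pixels, amid what is visible of it).
The state is a dict: "time_s": time; "qpos": joint angles; "joint_velocities": joint speeds; "effort": joint torques, N m; "tool_pos": TCP position; "tool_rot": TCP orientation; "force": force on the tool from outside, world axes, zero at the start; "wrist_torque": the same for the moment, N m; "grip_width": finger opening in m; "grasp_force": force on a finger pad.
Only numpy, scipy, OpenCV 4.12 (cv2) and the standard library are available. Lean on these libraries where they do the work, as an engineer would, in place of code of your own. Each camera call takes 0.05 s, during which the arm holds its last target. There are 200 camera calls.

### The job

Get this specimen transport case ready for the courier: stand every red-capped pot on the bench upright in the open case, shut the lid, lift the latch's bail over the keeper on the lid and push the lever down against the case until it snaps over centre and clamps the lid. Then take the yellow run card from its desk stand, hook it over the steel rail near the end with the green knob, slide it along the rail until it hangs centred on the red sleeve, and leave it hanging there. Do not disturb the other things on the bench.

Things in the scene. Friction and masses are not known exactly. Their poses are not given: they have to be found in the camera images.
- case: Aluminium transport case, fixed, open top, 190 (its x) x 270 mm (y), walls 6 mm, 95 mm high. Origin: centre of underside on the bench. -x side: front with draw latch in the middle; +x side: lid hinge. Foam floor 12 mm above bench; crossed foam partitions 10 mm thick, up to 60 mm above bench, make four cells 84 (x) x 124 mm (y) centred at x=+-47, y=+-67 mm. Pots may stand in any cell
- lid (a joint): Lid hinge, rad: 0 shut; starts at 1.85 to 2.05 (leaning back, away from the front), opens to 2.3. Stiff, 0.55 N m of friction, lid 0.45 kg: it stays where it is left
- lid_hinge (a point): On the lid's hinge axis (its y), at the middle of the case's rear upper edge (case frame x=95, y=0, z=95 mm). Turns with the lid; agrees with the case's frame when shut. In this frame the lid is a slab from x=-190 to 0, y=-135 to 135, z=0 to 22 mm (outer face)
- keeper (a point): Centre of the bail's bar when it sits in the keeper, a dark steel hook on the lid's front, 18 mm wide (y), open upwards: shelf 3 mm below this point, ending 20 mm in front of the lid in an upright lip 3 mm thick whose top is 6 mm above this point. Trough 17 mm wide, this point in its middle, 8.5 mm in front of the lid and 6 mm below its top. Frame agrees with the case's when shut
- lever (a joint): Latch lever, rad, turns about the case's y at case frame x=-107, z=75 mm. 0: closed, handle straight down along the case; starts 1.8 to 2.1 (handle out in front, slightly up), max 2.7. Stays where left (0.03 N m). Carries the bail on a 12 mm crank. Bail hooked: slack to about 1.1, then it pulls; dead centre 0.44 (0.15 N m, 3 N at the tip), then snaps to 0 itself
- lever_tip (a point): Free end of the lever's handle, a dark steel plate 30 mm wide (y) and 5 mm thick; 57 mm from the lever's axis. To close, push it from the front towards the case
- bail (a joint): Hinge of the bail on the lever's crank, rad; its legs lean forward from upright by (bail - lever). Starts at 2.6 to 2.9, range -0.4 to 3.6. Friction 0.014 N m: it stays where it is left. The bail swings the lever along as it is lifted
- bail_bar (a point): Middle of the bail's cross bar, a steel bar 6 mm thick, 42 mm long (y), that is lifted over the lip and dropped into the keeper. Two legs at y=+-19 mm, 4 mm wide, join it to the crank pin 46 mm away (springy, they give 2 mm). z runs along the legs from pin to bar; x points back to the case when upright
- bail_tab (a point): Grip point of the bail's red lift tab, 26 mm wide (y), 8 mm thick, 30 mm long, standing forward and up from the bar at 50 degrees to the legs; the point is 20 mm from the bar (-15.3, 0, 12.9 mm in bail_bar's frame). Pinch its two side edges (fingers closing along y); it can turn between the fingers
- rail_mid (a point): Middle of the axis of the dispatch rail: fixed horizontal steel tube 12 mm thick, 280 mm long along this frame's y, 210 mm above the bench, a post at each end (green knob on the +y post, black on the other; knobs 15 mm above the axis). Its -x side faces the robot
- mark (a point): Middle of the red sleeve on the rail (36 mm long), on the rail's axis; frame as rail_mid. Set anywhere from 30 mm on the green side to 70 mm on the other side of the rail's middle. It stays put and does not hinder sliding
- stand: Grey desk stand, fixed, 60 x 100 mm, 37 mm high, with a slot 9.5 mm wide along its y in which the run card stands upright, foot 8 mm above the bench. Origin: centre of its underside
- card: Yellow rigid run card, 90 g. Origin: middle of the plate's foot, z up. Plate 8 (x) x 70 (y) mm, top at z=82. On its front (-x) a neck 11 mm off the middle rises to a strap (z=125 to 130) that runs back over the middle to a leg at +x hanging down to z=108: a hook 21 mm wide inside, 16 mm wide in y. On top a black grip block 14 (y) x 20 (x) mm, z=130 to 161: grip it with fingers closing along y
- card_hook (a point): Middle of the underside of the card's strap (card frame 0, 0, 125 mm), which rests on the rail's top; frame as the card's. Hook it on from the robot's side: rail between leg (z=108) and plate (z=82), then lower it. The card's front (-x) then faces the robot
- pot1: specimen pot with a red screw cap and blue band, about 70 g: body 42 mm thick, cap 46 mm thick from 40 to 54 mm height. Origin: centre of its underside. May be absent
- pot2: specimen pot with a red screw cap and green band, about 70 g: body 42 mm thick, cap 46 mm thick from 40 to 54 mm height. Origin: centre of its underside. May be absent
- pot3: specimen pot with a red screw cap and orange band, about 70 g: body 42 mm thick, cap 46 mm thick from 40 to 54 mm height. Origin: centre of its underside. May be absent
- pot4: specimen pot with a red screw cap and yellow band, about 70 g: body 42 mm thick, cap 46 mm thick from 40 to 54 mm height. Origin: centre of its underside. May be absent
- tube_rack: white rack with blood tubes, 60 x 160 x 90 mm; leave alone
- kidney_dish: steel kidney dish, about 100 x 210 x 33 mm; leave alone
- reagent_bottle: white bottle, 68 mm thick, 170 mm high; leave alone
- marker_pen: white and blue marker pen, 130 mm long, 13 mm thick; leave alone
- slide_box: blue and white slide box, 30 x 83 x 30 mm; leave alone
- stain_jar: amber jar with a white cap, 52 mm thick, 69 mm high, standing in front of the rail; leave alone

How it is judged (in metres and radians):
On the way, in this order (a step that is already met when the one before it is completed fails the run):
1. every pot that is there stands upright inside the case (x of pot1 in the frame of case between -0.085 and 0.085 m and y of pot1 in the frame of case between -0.126 and 0.126 m and z of pot1 in the frame of case between 0.005 and 0.03 m and angle between each of pot1, pot2, pot3, pot4's own z axis and vertical below 0.2 rad and linear speed of each of pot1, pot2, pot3, pot4 below 0.05 m/s and x of pot2 in the frame of case between -0.085 and 0.085 m and y of pot2 in the frame of case between -0.126 and 0.126 m and z of pot2 in the frame of case between 0.005 and 0.03 m and x of pot3 in the frame of case between -0.085 and 0.085 m and y of pot3 in the frame of case between -0.126 and 0.126 m and z of pot3 in the frame of case between 0.005 and 0.03 m and x of pot4 in the frame of case between -0.085 and 0.085 m and y of pot4 in the frame of case between -0.126 and 0.126 m and z of pot4 in the frame of case between 0.005 and 0.03 m), for 0.2 s.
2. the lid is shut (value of joint lid below 0.03 rad), for 0.2 s.
3. the bail's bar lies in the keeper of the shut lid (value of joint lid below 0.03 rad and x of bail_bar in the frame of keeper between -0.008 and 0.008 m and z of bail_bar in the frame of keeper between -0.006 and 0.008 m), for 0.2 s.
4. the lever is snapped over centre, home against the case, and the bail pulls the lid down (all of step 3 and value of joint lever below 0.1 rad and contact force between bail and lid above 5 N), for 0.2 s.
5. the run card hangs on the rail on the green-knob side of the red sleeve, at least 40 mm from its middle (x of card_hook in the frame of rail_mid between -0.009 and 0.009 m and z of card_hook in the frame of rail_mid between 0.002 and 0.012 m and angle between card's own z axis and vertical below 0.2 rad and y of card_hook in the frame of mark above 0.04 m), for 0.2 s.
At the end, for the whole second after the job is handed in: All pots present stand upright (11 degrees) on the case floor; lid shut (under 0.03 rad); bar in the keeper, lever home (under 0.1 rad), bail pulling on the lid with over 5 N; card hanging upright by its hook on the rail within 12 mm of the middle of the red sleeve, at rest (all of step 1 and all of step 4 and x of card_hook in the frame of rail_mid between -0.009 and 0.009 m and z of card_hook in the frame of rail_mid between 0.002 and 0.012 m and angle between card's own z axis and vertical below 0.2 rad and y of card_hook in the frame of mark between -0.012 and 0.012 m and linear speed of card below 0.05 m/s); the robot touches nothing.
It fails at once if another thing on the bench is pushed more than 25 mm or knocked over (distance of any of tube_rack, kidney_dish, reagent_bottle, marker_pen, slide_box, stain_jar from where it was at the start of the episode above 0.025 m or angle between any of tube_rack, kidney_dish, reagent_bottle, marker_pen, slide_box, stain_jar's own z axis and vertical above 0.4 rad).
Of pot1, pot2, pot3, pot4 only 2 to 4 are there at a start; the rules pass over those that are not, and their reading is None.
At some moment in a run one of pot1, pot2, pot3, pot4 may be knocked a few centimetres aside while the robot is not near it.
It also fails if it takes over 210 s, if anything falls off the work surface, if the arm or the gripper's body presses on something with over 40 N, if the wrist force passes 120 N, or if a joint passes its speed limit or range.

## Working session

There is one attempt and no reset: what is moved stays moved. The work goes in short steps, Python scripts to look and compute and a tool call to move; the robot and the scene stay as the last step left them, time stands still between calls to the robot, and variables do not carry over. Pictures are saved under pics/ and viewed, at most 14 in all, crops included, and the job is handed in when it is done.

Besides the shell and the picture viewer there is one more tool, called after ">>>" as a command line: name --pt "numbers of a row" for each row, then --argument value for the rest. apply_moves: Moves the arm, as the interface text tells. Shifts and turns lie within -1 to 1; 1 stands for 0.2 m of shift or 1.5 rad of turn. Its arguments: {"type":"object","properties":{"moves":{"type":"array","items":{"type":"array","items":{"type":"number","minimum":-1,"maximum":1}}},"grip_force":{"type":"number"}},"required":["moves"]}

```bash
mkdir -p pics
cat > h.py <<'E'
import numpy as np, cv2
from scipy.spatial.transform import Rotation as R
from cell import env, viewer, boxes_of, masks_of
def calib(n):
    c=viewer.get_calibration(n); return c
def rot(c):
    o=np.array(c["orientation"],float)
    if o.shape==(3,3): return o
    if o.size==4: return R.from_quat(o).as_matrix()
    return R.from_euler('xyz',o,degrees=True).as_matrix()
def ray(c,px):
    f=240/np.tan(np.radians(c["fov_y"])/2)
    d=np.array([(px[0]-c["cx"])/f,(px[1]-c["cy"])/f]); s=d.copy()
    for _ in range(20): s=d/(1+c["k1"]*(s@s))
    return np.array(c["position"]),rot(c)@np.array([s[0],-s[1],-1])
def onz(c,px,z):
    p,d=ray(c,px); return p+d*(z-p[2])/d[2]
def proj(c,P):
    f=240/np.tan(np.radians(c["fov_y"])/2)
    q=rot(c).T@(np.array(P)-c["position"]); s=np.array([q[0],-q[1]])/-q[2]
    s=s*(1+c["k1"]*(s@s)); return np.array([c["cx"],c["cy"]])+f*s
def tri(c1,p1,c2,p2):
    A=[];b=[]
    for c,px in((c1,p1),(c2,p2)):
        p,d=ray(c,px); d/=np.linalg.norm(d); M=np.eye(3)-np.outer(d,d); A.append(M); b.append(M@p)
    x=np.linalg.lstsq(np.vstack(A),np.hstack(b),rcond=None)[0]
    return x
def snap(n,f=None):
    c=calib(n); im=viewer.read_camera(n)
    if f: cv2.imwrite('pics/'+f,im[...,::-1])
    return c,im
def state():
    o=env.get_obs(); print({k:np.round(o[k],4) for k in("time_s","tool_pos","tool_rot","force","grip_width","grasp_force","qpos")}); return o
def move(target,rpy,op=1.0):
    "row for apply_moves to reach world TCP target from the present pose"
    o=env.get_obs(); Rt=o["tool_rot"]; Rm=R.from_euler('xyz',Rt,degrees=True)
    d=Rm.inv().apply(np.array(target)-o["tool_pos"])/0.2
    w=(Rm.inv()*R.from_euler('xyz',rpy,degrees=True)).as_rotvec()/1.5
    print(np.round(d,3),np.round(w,3)); return d,w
E
cat > a.py <<'E'
from h import *
state()
for n in("scene","top","wrist"):
    c,im=snap(n,n+'0.png'); print(n,{k:np.round(v,3) for k,v in c.items()})
    for t in["pot1","pot2","pot3","pot4","case","lid","lever","bail","keeper","stand","card","mark","tube_rack","kidney_dish","reagent_bottle","marker_pen","slide_box","stain_jar"]:
        if n=="wrist": continue
        print(n,t,[(np.round(b["location"]),round(b["conf"],2)) for b in boxes_of(n,t)[:3]])
E
python3 a.py
```

```text
{'time_s': np.float64(0.0), 'tool_pos': array([ 0.2551, -0.5972,  0.2215]), 'tool_rot': array([-1.798899e+02,  6.400000e-03,  2.313920e+01]), 'force': array([-0.8148,  0.6608, -0.4483]), 'grip_width': np.float64(0.0871), 'grasp_force': np.float64(0.0), 'qpos': array([67.6712, 18.4397, -4.015 , 83.1747,  1.2955, 78.5409, -3.2589])}
scene {'fov_y': np.float64(53.029), 'cx': np.float64(327.91), 'cy': np.float64(238.258), 'k1': np.float64(-0.076), 'position': array([1.049, 0.501, 0.755]), 'orientation': array([ 50.255,  -0.769, 137.443])}
scene pot1 [(array([348., 244.]), 0.89), (array([291., 204.]), 0.78), (array([306., 219.]), 0.63)]
scene pot2 [(array([348., 244.]), 0.89), (array([291., 204.]), 0.78), (array([306., 219.]), 0.63)]
scene pot3 [(array([348., 244.]), 0.89), (array([291., 204.]), 0.78), (array([306., 219.]), 0.63)]
scene pot4 [(array([348., 244.]), 0.89), (array([291., 204.]), 0.78), (array([306., 219.]), 0.63)]
scene case [(array([419., 336.]), 0.59), (array([351., 273.]), 0.44)]
scene lid [(array([358., 279.]), 0.66), (array([491., 332.]), 0.57), (array([322., 235.]), 0.
[... 1621 characters left out ...]
 [(array([147., 241.]), 0.44), (array([437., 180.]), 0.41), (array([257., 240.]), 0.24)]
top tube_rack [(array([505., 290.]), 0.69), (array([252., 143.]), 0.63), (array([280., 331.]), 0.36)]
top kidney_dish [(array([256., 238.]), 0.63), (array([376., 138.]), 0.56)]
top reagent_bottle [(array([451., 371.]), 0.63), (array([379., 236.]), 0.28)]
top marker_pen [(array([364., 342.]), 0.71)]
top slide_box [(array([279., 326.]), 0.91)]
top stain_jar [(array([380., 235.]), 0.77)]
wrist {'fov_y': np.float64(64.915), 'cx': np.float64(322.001), 'cy': np.float64(237.118), 'k1': np.float64(-0.081), 'position': array([ 0.32 , -0.57 ,  0.384]), 'orientation': array([-1.4885e+01, -9.0000e-03, -6.6904e+01])}
```

View pics/top0.png

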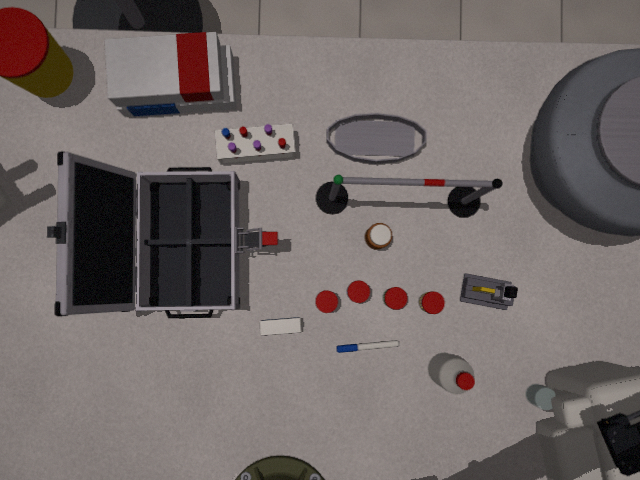

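View pics/scene0.png

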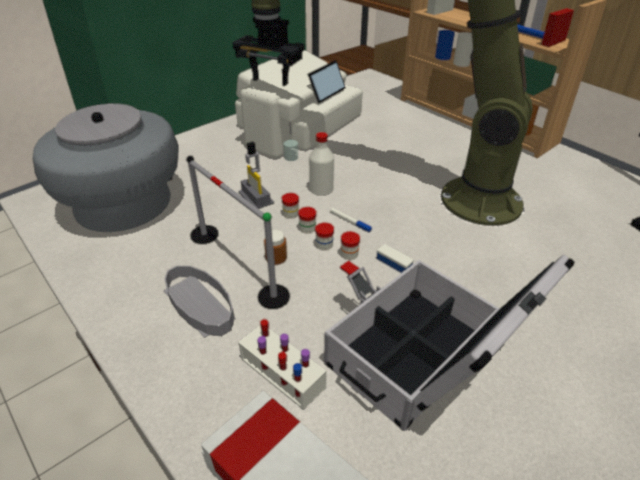

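The top view shows the case on the left with its front and latch toward world -y. Four pots stand in a row at about (326–434, 300), the card stand is at (487,291), and the rail runs from the green knob (338,180) to the black one (497,184). Next I'll get the metric layout.

```bash
cat > b.py <<'E'
from h import *
c,im=snap("top")
hsv=cv2.cvtColor(im,cv2.COLOR_RGB2HSV)
m=(((hsv[...,0]<8)|(hsv[...,0]>172))&(hsv[...,1]>150)&(hsv[...,2]>70)).astype(np.uint8)
n,l,s,ce=cv2.connectedComponentsWithStats(m)
for i in range(1,n):
    if s[i,4]>20: print('red',np.round(ce[i],1),s[i,4],np.round(onz(c,ce[i],.054),3),np.round(onz(c,ce[i],.21),3))
for nm,px,z in[('case',(138,310),.095),('case',(240,310),.095),('case',(238,172),.095),('case',(137,175),.095),('green',(338,180),.225),('black',(497,184),.225),('jar',(379,236),.069),('tab',(270,239),.09),('stand',(487,291),.037),('slot',(483,290),.1),('slide',(280,326),.03),('pen',(368,346),.01),('bottle',(465,381),.17)]:
    print(nm,np.round(onz(c,px,z),3))
cv2.imwrite('pics/crop1.png',cv2.resize(im[150:320,50:300],None,fx=3.2,fy=3.2,interpolation=cv2.INTER_CUBIC)[...,::-1])
E
python3 b.py
```

```text
red [20.2 41.4] 2719 [0.944 0.556 0.054] [0.88  0.479 0.21 ]
red [192.5  62.6] 1773 [0.912 0.203 0.054] [0.852 0.172 0.21 ]
red [242.7 130. ] 39 [0.774 0.096 0.054] [0.732 0.079 0.21 ]
red [281.7 141.4] 40 [0.752 0.015 0.054] [0.713 0.009 0.21 ]
red [434. 182.] 126 [ 0.676 -0.298  0.054] [ 0.647 -0.263  0.21 ]
red [269.2 238.1] 199 [0.553 0.035 0.054] [0.54  0.026 0.21 ]
red [358.3 291.3] 387 [ 0.45  -0.147  0.054] [ 0.451 -0.132  0.21 ]
red [395.5 297.9] 397 [ 0.439 -0.222  0.054] [ 0.441 -0.197  0.21 ]
red [326.4 301.3] 387 [ 0.429 -0.083  0.054] [ 0.432 -0.077  0.21 ]
red [432.6 302.4] 397 [ 0.432 -0.297  0.054] [ 0.435 -0.262  0.21 ]
red [465.3 381. ] 231 [ 0.278 -0.363  0.054] [ 0.301 -0.32   0.21 ]
case [0.404 0.281 0.095]
case [0.409 0.085 0.095]
case [0.679 0.098 0.095]
case [0.667 0.295 0.095]
green [ 0.644 -0.092  0.225]
black [ 0.644 -0.37   0.225]
jar [ 0.561 -0.185  0.069]
tab [0.548 0.031 0.09 ]
stand [ 0.457 -0.412  0.037]
slot [ 0.459 -0.384  0.1  ]
slide [0.375 0.009 0.03 ]
pen [ 0.337 -0.174  0.01 ]
bottle [ 0.295 -0.33   0.17 ]
```

View pics/crop1.png

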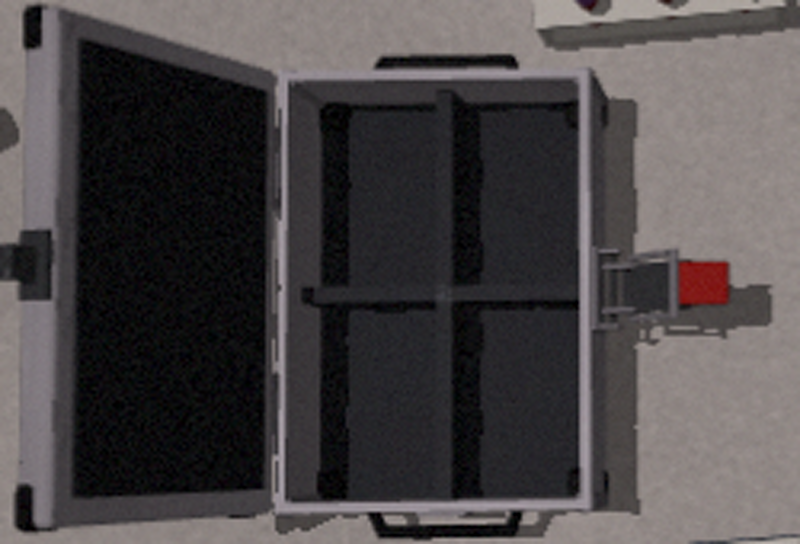

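```bash
cat >> h.py <<'E'
def down(yaw): return R.from_euler('xyz',[180,0,yaw],degrees=True)
def plan(wps,base=None):
    "wps: (pos, Rotation or yaw, opening); prints the rows from the present (or given base) pose"
    o=env.get_obs()
    p0,R0=(o["tool_pos"],R.from_euler('xyz',o["tool_rot"],degrees=True)) if base is None else base
    for p,r,g in wps:
        r=r if isinstance(r,R) else down(r)
        d=R0.inv().apply(np.array(p)-p0)/.2; w=(R0.inv()*r).as_rotvec()/1.5
        print([round(float(v),3) for v in [*d,*w,g]], '' if max(abs(np.r_[d,w]))<=1 else 'OUT', 'dist %.0fmm turn %.0f'%(np.linalg.norm(d)*200,np.degrees(np.linalg.norm(w)*1.5)))
E
cat > c.py <<'E'
from h import *
c=calib("top")
P=np.array([onz(c,p,.095)[:2] for p in[(237.5,172.5),(238.1,310.5),(136.5,309.5),(137,172.5)]])
M=np.array([[-95,-135],[-95,135],[95,135],[95,-135]])/1000
t=P.mean(0); H=(M.T@(P-t)); U,S,V=np.linalg.svd(H); Rm=(V.T@U.T); yaw=np.degrees(np.arctan2(Rm[1,0],Rm[0,0]))
print(np.round(P,4),t,yaw, np.round((P-t-(M@Rm.T))*1000,1))
for q in[(-47,67),(-47,-67),(47,67),(47,-67),(-107,0),(95,0)]: print(q,np.round(t+Rm@np.array(q)/1000,4))
A=(.429,-.083)
plan([((.38,-.43,.26),50,1),((.43,-.25,.26),80,1)])
b=(np.array([.43,-.25,.26]),down(80))
plan([((*A,.2),92,1),((*A,.1),92,1),((*A,.03),92,1)],b)
E
python3 c.py
```

```text
[[0.6775 0.0989]
 [0.4075 0.0888]
 [0.405  0.2844]
 [0.6721 0.2955]] [0.54053085 0.19188059] 91.88185431465455 [[-1.1 -2.5]
 [-1.2 -3.7]
 [ 2.5  2. ]
 [-0.2  4.2]]
(-47, 67) [0.4751 0.1427]
(-47, -67) [0.609  0.1471]
(47, 67) [0.472  0.2367]
(47, -67) [0.606  0.2411]
(-107, 0) [0.544  0.0849]
(95, 0) [0.5374 0.2868]
[0.903, -0.526, -0.187, 0.0, 0.0, -0.313, 1.0]  dist 212mm turn 27
[1.486, -1.256, -0.187, 0.0, 0.0, -0.662, 1.0] OUT dist 391mm turn 57
[0.821, -0.15, 0.3, 0.0, 0.0, -0.14, 1.0]  dist 177mm turn 12
[0.821, -0.15, 0.8, 0.0, 0.0, -0.14, 1.0]  dist 231mm turn 12
[0.821, -0.15, 1.15, 0.0, 0.0, -0.14, 1.0] OUT dist 284mm turn 12
```

>>> apply_moves --pt "0.9 -0.52 -0.19 0 0 -0.31 1" --pt "0.9 -0.52 -0.19 0 0 -0.31 1" --pt "0.9 -0.52 -0.19 0 0 -0.31 1" --pt "0.9 -0.52 -0.19 0 0 -0.31 1" --pt "0.9 -0.52 -0.19 0 0 -0.31 1" --grip_force 15

```text
time_s: 2.5
tool_pos: [0.3858, -0.4255, 0.2625]
tool_rot: [179.8, -0.2, 50.4]
force: [1.2, -0.2, -0.0]
grip_width: 0.0869
grasp_force: 0.0
```

```bash
python3 -c "
from h import *
plan([((.42,-.25,.22),80,1),((.429,-.15,.17),92,1)])
b=(np.array([.429,-.15,.17]),down(92))
plan([((.429,-.083,.14),92,1),((.429,-.083,.029),92,1)],b)"
```

```text
[0.784, -0.428, 0.214, 0.002, -0.002, -0.345, 1.0]  dist 184mm turn 30
[1.197, -0.713, 0.464, 0.003, -0.001, -0.484, 1.0] OUT dist 294mm turn 42
[0.335, 0.012, 0.15, 0.0, 0.0, 0.0, 1.0]  dist 73mm turn 0
[0.335, 0.012, 0.705, 0.0, 0.0, 0.0, 1.0]  dist 156mm turn 0
```

>>> apply_moves --pt "0.5 -0.25 0.1 0 0 -0.15 1" --pt "1 -0.6 0.3 0 0 -0.3 1" --pt "1 -0.6 0.3 0 0 -0.48 1" --pt "1 -0.6 0.3 0 0 -0.48 1" --pt "1 -0.6 0.3 0 0 -0.48 1" --pt "1 -0.6 0.3 0 0 -0.48 1" --pt "1 -0.6 0.3 0 0 -0.48 1"

```text
time_s: 3.2
tool_pos: [0.4175, -0.2011, 0.2007]
tool_rot: [-180.0, 0.1, 91.1]
force: [0.2, -0.8, 0.2]
grip_width: 0.0872
grasp_force: 0.0
```

```bash
python3 -c "
from h import *
c,im=snap('wrist','w1.png')
b=boxes_of('wrist','pot1'); print([(np.round(x['location']),round(x['conf'],2),np.round(onz(c,x['location'],.045),3)) for x in b])
plan([((.429,-.083,.14),92,1),((.429,-.083,.029),92,1)])"
```

```text
[(array([338.,  75.]), 0.96, array([ 0.428, -0.083,  0.045])), (array([364., 160.]), 0.83, array([ 0.451, -0.149,  0.045])), (array([345., 246.]), 0.74, array([ 0.437, -0.223,  0.045])), (array([333., 299.]), 0.57, array([ 0.429, -0.274,  0.045]))]
[0.599, 0.067, 0.304, 0.0, 0.001, -0.013, 1.0]  dist 135mm turn 1
[0.599, 0.067, 0.859, 0.0, 0.001, -0.013, 1.0]  dist 210mm turn 1
```

View pics/w1.png

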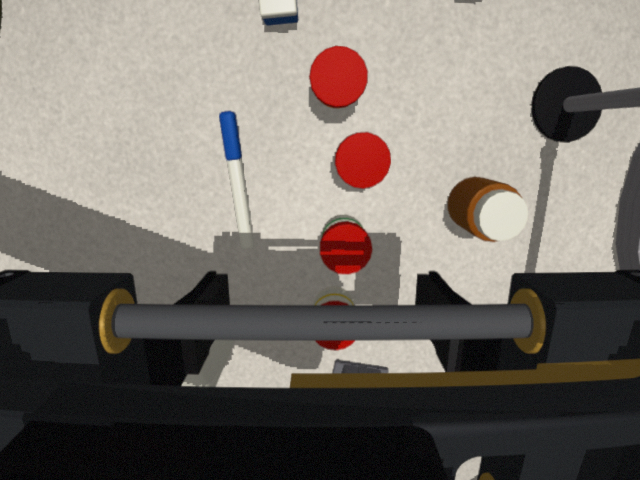

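Wrist view: the pots at (338,75), (364,160) and (345,246) agree with the top-camera estimates. Grasping the first one.

>>> apply_moves --pt "0.6 0.07 0.3 0 0 -0.01 1" --pt "0.6 0.07 0.3 0 0 -0.01 1" --pt "0.6 0.07 0.3 0 0 -0.01 1" --pt "0.6 0.07 0.86 0 0 -0.01 1" --pt "0.6 0.07 0.86 0 0 -0.01 1" --pt "0.6 0.07 0.86 0 0 -0.01 1" --pt "0.6 0.07 0.86 0 0 -0.01 1" --pt "0.6 0.07 0.86 0 0 -0.01 0" --pt "0.6 0.07 0.86 0 0 -0.01 0" --pt "0.6 0.07 0.86 0 0 -0.01 0" --pt "0.6 0.07 0.86 0 0 -0.01 0" --pt "0.6 0.07 0.86 0 0 -0.01 0" --pt "0.6 0.07 0.1 0 0 -0.01 0" --pt "0.6 0.07 0.1 0 0 -0.01 0" --pt "0.6 0.07 0.1 0 0 -0.01 0" --pt "0.6 0.07 0.1 0 0 -0.01 0" --grip_force 15

```text
time_s: 4.9
tool_pos: [0.4337, -0.0817, 0.1875]
tool_rot: [179.3, 0.3, 91.9]
force: [1.0, -0.7, -0.1]
grip_width: 0.0229
grasp_force: 0.0
```

```bash
python3 -c "
from h import *
state()
plan([((.45,.09,.19),92,0),((.475,.143,.19),92,0),((.475,.143,.043),92,0)])"
```

```text
{'time_s': np.float64(4.9), 'tool_pos': array([ 0.4337, -0.0817,  0.1875]), 'tool_rot': array([179.3405,   0.2953,  91.8944]), 'force': array([ 1.0201, -0.7333, -0.1468]), 'grip_width': np.float64(0.0229), 'grasp_force': np.float64(0.0), 'qpos': array([ 43.6634,  -6.251 , -33.9693, 113.2835,  -3.5202,  71.2331,
        12.8401])}
[0.855, 0.11, -0.016, 0.008, 0.003, -0.001, 0.0]  dist 172mm turn 1
[1.116, 0.244, -0.016, 0.008, 0.003, -0.001, 0.0] OUT dist 228mm turn 1
[1.12, 0.235, 0.719, 0.008, 0.003, -0.001, 0.0] OUT dist 270mm turn 1
```

```bash
python3 -c "
from h import *
c,im=snap('top','t2.png')
b=boxes_of('top','pot1'); print([(np.round(x['location']),round(x['conf'],2),np.round(onz(c,x['location'],.05),3)) for x in b])
c,im=snap('scene')
b=boxes_of('scene','pot1'); print([(np.round(x['location']),round(x['conf'],2),np.round(onz(c,x['location'],.035),3)) for x in b])
plan([((.429,-.083,.19),92,0),((.429,-.083,.029),92,0)])"
```

```text
[(array([432., 298.]), 0.63, array([ 0.441, -0.296,  0.05 ])), (array([398., 298.]), 0.56, array([ 0.438, -0.228,  0.05 ]))]
[(array([322., 234.]), 0.92, array([ 0.457, -0.151,  0.035])), (array([294., 205.]), 0.86, array([ 0.431, -0.286,  0.035])), (array([307., 219.]), 0.85, array([ 0.445, -0.219,  0.035])), (array([348., 246.]), 0.64, array([ 0.44 , -0.081,  0.035])), (array([255., 198.]), 0.25, array([ 0.486, -0.378,  0.035]))]
[-0.011, 0.002, -0.053, -0.001, -0.0, -0.001, 0.0]  dist 11mm turn 0
[-0.011, 0.004, 0.752, -0.001, -0.0, -0.001, 0.0]  dist 150mm turn 0
```

>>> apply_moves --pt "0 0.015 0 0 0 0 1" --pt "0 0.015 0 0 0 0 1" --pt "0 0.015 0 0 0 0 1" --pt "0 0.015 0 0 0 0 1" --pt "0 0.015 0.2 0 0 0 1" --pt "0 0.015 0.4 0 0 0 0.8" --pt "0 0.015 0.6 0 0 0 0.8" --pt "0 0.015 0.75 0 0 0 0.8" --pt "0 0.015 0.75 0 0 0 0.8" --pt "0 0.015 0.75 0 0 0 0.3" --pt "0 0.015 0.75 0 0 0 0.3" --pt "0 0.015 0.75 0 0 0 0.3" --pt "0 0.015 0.75 0 0 0 0.3" --pt "0 0.015 0.75 0 0 0 0.3" --pt "0 0.015 0.75 0 0 0 0.3" --pt "0 0.015 0.75 0 0 0 0.3" --pt "0 0.015 0.4 0 0 0 0.3" --pt "0 0.015 0 0 0 0 0.3" --pt "0 0.015 0 0 0 0 0.3" --pt "0 0.015 0 0 0 0 0.3"

```text
time_s: 7.1
tool_pos: [0.4372, -0.0817, 0.1877]
tool_rot: [179.3, 0.3, 91.9]
force: [0.8, -0.2, -0.3]
grip_width: 0.0456
grasp_force: 15.0
```

```bash
python3 -c "
from h import *
state()
plan([((.45,.09,.19),92,0),((.475,.143,.19),92,0),((.475,.143,.043),92,0)])"
```

```text
{'time_s': np.float64(7.1), 'tool_pos': array([ 0.4372, -0.0817,  0.1877]), 'tool_rot': array([179.261 ,   0.3262,  91.8904]), 'force': array([ 0.7651, -0.172 , -0.2796]), 'grip_width': np.float64(0.0456), 'grasp_force': np.float64(15.0), 'qpos': array([ 44.5964,  -5.8532, -35.0422, 112.8976,  -3.3663,  71.1397,
        12.6316])}
[0.856, 0.092, -0.015, 0.009, 0.004, -0.001, 0.0]  dist 172mm turn 1
[1.116, 0.226, -0.015, 0.009, 0.004, -0.001, 0.0] OUT dist 228mm turn 1
[1.121, 0.217, 0.72, 0.009, 0.004, -0.001, 0.0] OUT dist 270mm turn 1
```

>>> apply_moves --pt "0.25 0.03 -0.05 0 0 0 0.3" --pt "0.5 0.05 -0.05 0 0 0 0.3" --pt "0.75 0.08 -0.05 0 0 0 0.3" --pt "0.86 0.09 -0.05 0 0 0 0.3" --pt "0.86 0.09 -0.05 0 0 0 0.3" --pt "0.86 0.09 -0.05 0 0 0 0.3"

```text
time_s: 7.7
tool_pos: [0.4444, 0.0915, 0.19]
tool_rot: [-180.0, 0.0, 92.0]
force: [0.6, -0.6, -1.2]
grip_width: 0.0454
grasp_force: 15.0
```

```bash
python3 -c "
from h import *
plan([((.475,.143,.19),92,0),((.475,.143,.042),92,0)])"
```

```text
[0.252, 0.162, -0.0, -0.0, 0.0, -0.0, 0.0]  dist 60mm turn 0
[0.253, 0.162, 0.74, -0.0, 0.0, -0.0, 0.0]  dist 160mm turn 0
```

>>> apply_moves --pt "0.25 0.16 0 0 0 0 0.3" --pt "0.25 0.16 0 0 0 0 0.3" --pt "0.25 0.16 0.25 0 0 0 0.3" --pt "0.25 0.16 0.5 0 0 0 0.3" --pt "0.25 0.16 0.66 0 0 0 0.3" --pt "0.25 0.16 0.74 0 0 0 0.3" --pt "0.25 0.16 0.74 0 0 0 0.3" --pt "0.25 0.16 0.74 0 0 0 0.3" --pt "0.25 0.16 0.74 0 0 0 0.7" --pt "0.25 0.16 0.74 0 0 0 0.7" --pt "0.25 0.16 0.74 0 0 0 0.7" --pt "0.25 0.16 0.74 0 0 0 0.7" --pt "0.25 0.16 0.5 0 0 0 0.8" --pt "0.25 0.16 0.25 0 0 0 0.8" --pt "0.25 0.16 0 0 0 0 0.8" --pt "0.1 0.1 0 0 0 0 0.8" --pt "-0.15 0.1 0 0 0 0 0.8" --pt "-0.4 0.1 0 0 0 0 0.8" --pt "-0.65 0.05 0 0 0 0 0.8" --pt "-0.65 0.05 0 0 0 0 0.8"

```text
time_s: 9.7
tool_pos: [0.4576, -0.0456, 0.1904]
tool_rot: [-179.9, 0.2, 91.2]
force: [0.3, -0.2, 0.4]
grip_width: 0.0696
grasp_force: 0.0
```

```bash
cat > pots.py <<'E'
from h import *
c,im=snap('top')
hsv=cv2.cvtColor(im,cv2.COLOR_RGB2HSV)
m=(((hsv[...,0]<8)|(hsv[...,0]>172))&(hsv[...,1]>150)&(hsv[...,2]>25)).astype(np.uint8)
n,l,s,ce=cv2.connectedComponentsWithStats(m)
for i in range(1,n):
    if 150<s[i,4]<600: print('red',np.round(ce[i],1),s[i,4],np.round(onz(c,ce[i],.05),3),np.round(onz(c,ce[i],.065),3))
E
python3 pots.py; python3 -c "
from h import *
state()
plan([((.45,-.147,.15),92,0),((.45,-.147,.029),92,0)])"
```

```text
red [269.2 238.1] 200 [0.553 0.035 0.05 ] [0.552 0.035 0.065]
red [215.8 274.1] 432 [0.478 0.141 0.05 ] [0.477 0.139 0.065]
red [360.  291.5] 307 [ 0.45  -0.151  0.05 ] [ 0.45  -0.15   0.065]
red [395.5 297.9] 399 [ 0.439 -0.223  0.05 ] [ 0.439 -0.22   0.065]
red [432.6 302.4] 396 [ 0.431 -0.298  0.05 ] [ 0.432 -0.295  0.065]
red [464.8 380.7] 244 [ 0.278 -0.363  0.05 ] [ 0.28  -0.359  0.065]
{'time_s': np.float64(9.75), 'tool_pos': array([ 0.4583, -0.0418,  0.1905]), 'tool_rot': array([-1.799853e+02,  5.740000e-02,  9.146510e+01]), 'force': array([-0.0919,  0.7738, -0.2762]), 'grip_width': np.float64(0.0697), 'grasp_force': np.float64(0.0), 'qpos': array([ 46.2278,  -2.9111, -42.5741, 110.0742,  -2.0078,  72.0902,
         5.7736])}
[-0.525, -0.055, 0.203, -0.0, 0.001, -0.006, 0.0]  dist 113mm turn 1
[-0.524, -0.055, 0.808, -0.0, 0.001, -0.006, 0.0]  dist 193mm turn 1
```

>>> apply_moves --pt "-0.26 -0.03 0.1 0 0 0 0.8" --pt "-0.52 -0.055 0.2 0 0 0 0.8" --pt "-0.53 -0.055 0.4 0 0 0 0.8" --pt "-0.53 -0.055 0.6 0 0 0 0.8" --pt "-0.53 -0.055 0.8 0 0 0 0.8" --pt "-0.53 -0.055 0.8 0 0 0 0.8" --pt "-0.53 -0.055 0.8 0 0 0 0.3" --pt "-0.53 -0.055 0.8 0 0 0 0.3" --pt "-0.53 -0.055 0.8 0 0 0 0.3" --pt "-0.53 -0.055 0.8 0 0 0 0.3" --pt "-0.53 -0.055 0.8 0 0 0 0.3" --pt "-0.53 -0.055 0.8 0 0 0 0.3" --pt "-0.53 -0.055 0.55 0 0 0 0.3" --pt "-0.53 -0.055 0.3 0 0 0 0.3" --pt "-0.53 -0.055 0.1 0 0 0 0.3" --pt "-0.5 0 -0.1 0 0 0 0.3" --pt "-0.3 0.1 -0.1 0 0 0 0.3" --pt "-0.05 0.2 -0.1 0 0 0 0.3" --pt "0.2 0.3 -0.1 0 0 0 0.3" --pt "0.4 0.5 -0.1 0 0 0 0.3"

```text
time_s: 11.75
tool_pos: [0.547, 0.0376, 0.2118]
tool_rot: [179.9, 0.1, 91.9]
force: [1.2, -0.4, -1.0]
grip_width: 0.0455
grasp_force: 15.0
```

```bash
python3 -c "
from h import *
state()
plan([((.609,.147,.20),92,0),((.609,.147,.042),92,0),((.5,-.04,.2),92,0)])"
```

```text
{'time_s': np.float64(11.75), 'tool_pos': array([0.547 , 0.0376, 0.2118]), 'tool_rot': array([1.799213e+02, 1.158000e-01, 9.194310e+01]), 'force': array([ 1.2269, -0.4411, -0.9824]), 'grip_width': np.float64(0.0455), 'grasp_force': np.float64(14.998), 'qpos': array([ 37.0911,  10.8056, -48.8036,  97.3206,   8.5055,  75.608 ,
       -11.381 ])}
[0.536, 0.328, 0.058, 0.001, 0.001, -0.001, 0.0]  dist 126mm turn 0
[0.538, 0.327, 0.848, 0.001, 0.001, -0.001, 0.0]  dist 211mm turn 0
[-0.38, -0.248, 0.059, 0.001, 0.001, -0.001, 0.0]  dist 91mm turn 0
```

>>> apply_moves --pt "0.25 0.14 0 0 0 0 0.3" --pt "0.5 0.28 0 0 0 0 0.3" --pt "0.525 0.28 0 0 0 0 0.3" --pt "0.525 0.28 0.25 0 0 0 0.3" --pt "0.525 0.28 0.5 0 0 0 0.3" --pt "0.525 0.28 0.7 0 0 0 0.3" --pt "0.525 0.28 0.83 0 0 0 0.3" --pt "0.525 0.28 0.84 0 0 0 0.3" --pt "0.525 0.28 0.84 0 0 0 0.3" --pt "0.525 0.28 0.84 0 0 0 0.7" --pt "0.525 0.28 0.84 0 0 0 0.7" --pt "0.525 0.28 0.84 0 0 0 0.7" --pt "0.525 0.28 0.84 0 0 0 0.7" --pt "0.525 0.28 0.5 0 0 0 0.8" --pt "0.525 0.28 0.25 0 0 0 0.8" --pt "0.525 0.28 0.0 0 0 0 0.8" --pt "0.3 0.1 0 0 0 0 0.8" --pt "0.1 -0.1 0 0 0 0 0.8" --pt "-0.1 -0.2 0 0 0 0 0.8" --pt "-0.3 -0.3 0 0 0 0 0.8"

```text
time_s: 13.75
tool_pos: [0.4905, -0.0231, 0.211]
tool_rot: [179.9, 0.1, 92.0]
force: [1.0, 0.1, 0.6]
grip_width: 0.0698
grasp_force: 0.0
```

>>> apply_moves --pt "-0.25 -0.05 0.1 0 0 0 0.8" --pt "-0.5 -0.15 0.2 0 0 0 0.8" --pt "-0.75 -0.25 0.2 0 0 0 0.8" --pt "-0.75 -0.25 0.2 0 0 0 0.8" --pt "-0.75 -0.25 0.2 0 0 0 0.8"

```text
time_s: 14.25
tool_pos: [0.4453, -0.1769, 0.1704]
tool_rot: [-180.0, 0.0, 91.5]
force: [-1.0, 0.4, -0.4]
grip_width: 0.0696
grasp_force: 0.0
```

```bash
python3 pots.py; python3 -c "
from h import *
state()
plan([((.439,-.222,.15),92,0),((.439,-.222,.029),92,0)])"
```

```text
red [218.1 212.1] 422 [0.604 0.141 0.05 ] [0.602 0.139 0.065]
red [269.2 238.1] 200 [0.553 0.035 0.05 ] [0.552 0.035 0.065]
red [215.6 274.1] 431 [0.478 0.141 0.05 ] [0.477 0.139 0.065]
red [464.8 380.7] 244 [ 0.278 -0.363  0.05 ] [ 0.28  -0.359  0.065]
{'time_s': np.float64(14.3), 'tool_pos': array([ 0.4465, -0.1744,  0.1707]), 'tool_rot': array([ 1.799829e+02, -2.300000e-03,  9.175150e+01]), 'force': array([-0.0434,  1.0441,  1.0277]), 'grip_width': np.float64(0.0693), 'grasp_force': np.float64(0.0), 'qpos': array([ 57.4922,   1.1101, -39.3367, 109.4057,   0.7416,  69.7219,
        19.6555])}
[-0.237, -0.045, 0.103, 0.0, -0.0, -0.003, 0.0]  dist 52mm turn 0
[-0.237, -0.045, 0.708, 0.0, -0.0, -0.003, 0.0]  dist 150mm turn 0
```

>>> apply_moves --pt "-0.237 -0.045 0.1 0 0 0 0.8" --pt "-0.237 -0.045 0.1 0 0 0 0.8" --pt "-0.237 -0.045 0.3 0 0 0 0.8" --pt "-0.237 -0.045 0.55 0 0 0 0.8" --pt "-0.237 -0.045 0.71 0 0 0 0.8" --pt "-0.237 -0.045 0.71 0 0 0 0.8" --pt "-0.237 -0.045 0.71 0 0 0 0.3" --pt "-0.237 -0.045 0.71 0 0 0 0.3" --pt "-0.237 -0.045 0.71 0 0 0 0.3" --pt "-0.237 -0.045 0.71 0 0 0 0.3" --pt "-0.237 -0.045 0.71 0 0 0 0.3" --pt "-0.237 -0.045 0.71 0 0 0 0.3" --pt "-0.237 -0.045 0.45 0 0 0 0.3" --pt "-0.237 -0.045 0.2 0 0 0 0.3" --pt "-0.237 -0.045 -0.05 0 0 0 0.3" --pt "-0.2 -0.045 -0.25 0 0 0 0.3" --pt "0.05 -0.02 -0.25 0 0 0 0.3" --pt "0.3 0 -0.25 0 0 0 0.3" --pt "0.5 0 -0.25 0 0 0 0.3" --pt "0.5 0 -0.25 0 0 0 0.3"

```text
time_s: 16.3
tool_pos: [0.4437, -0.0674, 0.2212]
tool_rot: [179.9, 0.0, 92.4]
force: [0.4, -0.5, -0.9]
grip_width: 0.0453
grasp_force: 15.0
```

>>> apply_moves --pt "0.25 0.05 0 0 0 -0.1 0.3" --pt "0.5 0.1 0 0 0 -0.2 0.3" --pt "0.5 0.1 0 0 0 -0.3 0.3" --pt "0.5 0.1 0 0 0 -0.4 0.3" --pt "0.5 0.1 0 0 0 -0.5 0.3" --pt "0.5 0.1 0 0 0 -0.6 0.3" --pt "0.5 0.1 0 0 0 -0.7 0.3" --pt "0.5 0.1 0 0 0 -0.8 0.3" --pt "0.5 0.1 0 0 0 -0.9 0.3" --pt "0.5 0.1 0 0 0 -1 0.3" --pt "0.5 0.1 0 0 0 -1 0.3" --pt "0.5 0.1 0 0 0 -1 0.3"

```text
time_s: 17.5
tool_pos: [0.4601, 0.0263, 0.2205]
tool_rot: [-180.0, 0.0, 177.6]
force: [-1.2, -1.0, -1.5]
grip_width: 0.0455
grasp_force: 15.0
```

```bash
python3 pots.py; python3 -c "
from h import *
state()
plan([((.472,.12,.22),255,0),((.472,.235,.22),255,0)])"
```

```text
red [218.1 212.1] 422 [0.604 0.141 0.05 ] [0.602 0.139 0.065]
red [268.5 237.3] 171 [0.555 0.037 0.05 ] [0.554 0.036 0.065]
red [432.6 302.4] 395 [ 0.431 -0.298  0.05 ] [ 0.432 -0.295  0.065]
red [464.7 380.6] 245 [ 0.278 -0.363  0.05 ] [ 0.28  -0.359  0.065]
{'time_s': np.float64(17.55), 'tool_pos': array([0.4601, 0.0264, 0.2205]), 'tool_rot': array([-1.799861e+02,  5.100000e-03,  1.776374e+02]), 'force': array([-0.3906, -0.271 , -0.443 ]), 'grip_width': np.float64(0.0451), 'grasp_force': np.float64(15.0), 'qpos': array([ 44.1486,  -4.4893, -47.752 , 107.4058,  -3.4141,  75.6368,
        84.9693])}
[-0.04, 0.47, 0.003, -0.0, -0.0, -0.9, 0.0]  dist 94mm turn 77
[-0.017, 1.045, 0.002, -0.0, -0.0, -0.9, 0.0] OUT dist 209mm turn 77
```

>>> apply_moves --pt "-0.04 0.2 0 0 0 -0.1 0.3" --pt "-0.04 0.4 0 0 0 -0.2 0.3" --pt "-0.04 0.47 0 0 0 -0.3 0.3" --pt "-0.04 0.47 0 0 0 -0.4 0.3" --pt "-0.04 0.47 0 0 0 -0.5 0.3" --pt "-0.04 0.6 0 0 0 -0.6 0.3" --pt "-0.03 0.7 0 0 0 -0.7 0.3" --pt "-0.03 0.8 0 0 0 -0.8 0.3" --pt "-0.02 0.97 0 0 0 -0.9 0.3" --pt "-0.02 0.97 0 0 0 -0.9 0.3" --pt "-0.02 0.97 0 0 0 -0.9 0.3" --pt "-0.02 0.97 0 0 0 -0.9 0.3"

```text
time_s: 18.75
tool_pos: [0.4717, 0.2191, 0.2203]
tool_rot: [-180.0, -0.1, -105.0]
force: [0.1, -0.3, -0.6]
grip_width: 0.0455
grasp_force: 15.0
```

```bash
python3 -c "
from h import *
state()
plan([((.472,.235,.22),255,0),((.472,.235,.042),255,0),((.46,.1,.22),178,0)])"
```

```text
{'time_s': np.float64(18.75), 'tool_pos': array([0.4717, 0.2191, 0.2203]), 'tool_rot': array([-1.799971e+02, -5.830000e-02, -1.050119e+02]), 'force': array([ 0.1192, -0.2989, -0.6131]), 'grip_width': np.float64(0.0455), 'grasp_force': np.float64(15.0002), 'qpos': array([ 29.4607,   8.2287, -61.4509,  99.9329,   7.4795,  76.2677,
       131.4573])}
[-0.077, 0.019, 0.001, -0.0, -0.001, -0.0, 0.0]  dist 16mm turn 0
[-0.078, 0.019, 0.891, -0.0, -0.001, -0.0, 0.0]  dist 179mm turn 0
[0.59, -0.098, 0.002, -0.0, -0.001, 0.896, 0.0]  dist 120mm turn 77
```

>>> apply_moves --pt "-0.078 0.02 0.2 0 0 0 0.3" --pt "-0.078 0.02 0.45 0 0 0 0.3" --pt "-0.078 0.02 0.7 0 0 0 0.3" --pt "-0.078 0.02 0.87 0 0 0 0.3" --pt "-0.078 0.02 0.89 0 0 0 0.3" --pt "-0.078 0.02 0.89 0 0 0 0.3" --pt "-0.078 0.02 0.89 0 0 0 0.3" --pt "-0.078 0.02 0.89 0 0 0 0.7" --pt "-0.078 0.02 0.89 0 0 0 0.7" --pt "-0.078 0.02 0.89 0 0 0 0.7" --pt "-0.078 0.02 0.89 0 0 0 0.7" --pt "-0.078 0.02 0.65 0 0 0 0.8" --pt "-0.078 0.02 0.4 0 0 0 0.8" --pt "-0.078 0.02 0.15 0 0 0 0.8" --pt "0 0 0 0 0 0.1 0.8" --pt "0.2 0 0 0 0 0.2 0.8" --pt "0.4 0 0 0 0 0.3 0.8" --pt "0.6 0 0 0 0 0.4 0.8" --pt "0.8 0 0 0 0 0.5 0.8" --pt "1 0 0 0 0 0.6 0.8"

```text
time_s: 20.75
tool_pos: [0.4198, 0.0259, 0.2209]
tool_rot: [-179.9, 0.1, -156.7]
force: [1.2, -0.8, -0.0]
grip_width: 0.0695
grasp_force: 0.0
```

```bash
python3 pots.py; python3 -c "
from h import *
state()
plan([((.44,-.1,.22),130,0)])
plan([((.432,-.2,.2),90,0),((.432,-.297,.15),65,0),((.432,-.297,.029),65,0)],(np.array([.44,-.1,.22]),down(130)))"
```

```text
red [218.1 212.1] 422 [0.604 0.141 0.05 ] [0.602 0.139 0.065]
red [269.2 238.1] 200 [0.553 0.035 0.05 ] [0.552 0.035 0.065]
red [165.1 274.2] 436 [0.475 0.243 0.05 ] [0.475 0.239 0.065]
red [215.  270.9] 285 [0.484 0.143 0.05 ] [0.484 0.141 0.065]
red [432.6 302.4] 396 [ 0.431 -0.298  0.05 ] [ 0.432 -0.295  0.065]
red [464.7 380.6] 248 [ 0.278 -0.363  0.05 ] [ 0.28  -0.359  0.065]
{'time_s': np.float64(20.8), 'tool_pos': array([0.4181, 0.0187, 0.2203]), 'tool_rot': array([-1.797723e+02, -1.616000e-01, -1.575264e+02]), 'force': array([-1.169 , -4.6295, -1.1754]), 'grip_width': np.float64(0.0698), 'grasp_force': np.float64(0.0), 'qpos': array([ 47.3001, -12.3525, -46.4777, 112.1644,  -8.893 ,  76.6243,
       116.0484])}
[0.125, -0.59, 0.004, -0.003, 0.0, 0.843, 0.0]  dist 121mm turn 72
[-0.357, -0.352, 0.1, 0.0, -0.0, 0.465, 0.0]  dist 102mm turn 40
[-0.729, -0.664, 0.35, 0.0, -0.0, 0.756, 0.0]  dist 209mm turn 65
[-0.729, -0.664, 0.955, 0.0, -0.0, 0.756, 0.0]  dist 275mm turn 65
```

>>> apply_moves --pt "0.05 -0.2 0 0 0 0.1 0.8" --pt "0.1 -0.4 0 0 0 0.2 0.8" --pt "0.13 -0.59 0 0 0 0.3 0.8" --pt "0.13 -0.59 0 0 0 0.4 0.8" --pt "0.13 -0.59 0 0 0 0.5 0.8" --pt "0.13 -0.59 0 0 0 0.6 0.8" --pt "0.13 -0.59 0 0 0 0.7 0.8" --pt "0.13 -0.59 0 0 0 0.84 0.8" --pt "0.13 -0.59 0 0 0 0.84 0.8" --pt "0.13 -0.59 0 0 0 0.84 0.8"

```text
time_s: 21.8
tool_pos: [0.444, -0.0909, 0.2206]
tool_rot: [180.0, 0.0, 131.5]
force: [0.1, 0.1, -0.4]
grip_width: 0.0696
grasp_force: 0.0
```

>>> apply_moves --pt "-0.1 -0.1 0.1 0 0 0.1 0.8" --pt "-0.3 -0.3 0.1 0 0 0.2 0.8" --pt "-0.5 -0.45 0.1 0 0 0.3 0.8" --pt "-0.65 -0.55 0.1 0 0 0.4 0.8" --pt "-0.7 -0.62 0.1 0 0 0.5 0.8" --pt "-0.7 -0.62 0.1 0 0 0.6 0.8" --pt "-0.7 -0.62 0.1 0 0 0.7 0.8" --pt "-0.7 -0.62 0.1 0 0 0.75 0.8" --pt "-0.7 -0.62 0.1 0 0 0.75 0.8" --pt "-0.7 -0.62 0.1 0 0 0.75 0.8"

```text
time_s: 22.8
tool_pos: [0.4435, -0.2783, 0.2005]
tool_rot: [180.0, -0.0, 67.2]
force: [-0.4, -0.2, 0.4]
grip_width: 0.07
grasp_force: 0.0
```

```bash
python3 -c "
from h import *
state()
c,im=snap('wrist')
b=boxes_of('wrist','pot1'); print([(np.round(x['location']),round(x['conf'],2),np.round(onz(c,x['location'],.045),3)) for x in b])
plan([((.432,-.297,.15),65,0),((.432,-.297,.029),65,0),((.45,-.15,.22),92,.3)])"
```

```text
{'time_s': np.float64(22.8), 'tool_pos': array([ 0.4435, -0.2783,  0.2005]), 'tool_rot': array([ 1.799989e+02, -2.000000e-03,  6.716040e+01]), 'force': array([-0.429 , -0.1669,  0.3518]), 'grip_width': np.float64(0.07), 'grasp_force': np.float64(0.0), 'qpos': array([ 64.7132,   6.0394, -37.5734, 101.6386,   3.8324,  73.6019,
         3.3709])}
[(array([318., 248.]), 0.88, array([ 0.431, -0.299,  0.045]))]
[-0.108, -0.017, 0.253, 0.0, 0.0, 0.024, 0.0]  dist 55mm turn 2
[-0.108, -0.017, 0.858, 0.0, 0.0, 0.024, 0.0]  dist 173mm turn 2
[0.604, -0.22, -0.097, 0.0, 0.0, -0.29, 0.3]  dist 130mm turn 25
```

>>> apply_moves --pt "-0.11 -0.02 0.2 0 0 0.02 0.8" --pt "-0.11 -0.02 0.4 0 0 0.02 0.8" --pt "-0.11 -0.02 0.65 0 0 0.02 0.8" --pt "-0.11 -0.02 0.86 0 0 0.02 0.8" --pt "-0.11 -0.02 0.86 0 0 0.02 0.8" --pt "-0.11 -0.02 0.86 0 0 0.02 0.8" --pt "-0.11 -0.02 0.86 0 0 0.02 0.3" --pt "-0.11 -0.02 0.86 0 0 0.02 0.3" --pt "-0.11 -0.02 0.86 0 0 0.02 0.3" --pt "-0.11 -0.02 0.86 0 0 0.02 0.3" --pt "-0.11 -0.02 0.86 0 0 0.02 0.3" --pt "-0.11 -0.02 0.86 0 0 0.02 0.3" --pt "-0.11 -0.02 0.6 0 0 0.02 0.3" --pt "-0.11 -0.02 0.35 0 0 0.02 0.3" --pt "-0.11 -0.02 0.1 0 0 -0.02 0.3" --pt "0 -0.05 -0.1 0 0 -0.1 0.3" --pt "0.2 -0.1 -0.1 0 0 -0.2 0.3" --pt "0.4 -0.15 -0.1 0 0 -0.29 0.3" --pt "0.6 -0.22 -0.1 0 0 -0.29 0.3" --pt "0.6 -0.22 -0.1 0 0 -0.29 0.3"

```text
time_s: 24.9
tool_pos: [0.4506, -0.1439, 0.2207]
tool_rot: [-180.0, -0.0, 92.4]
force: [1.2, 0.0, -0.4]
grip_width: 0.0455
grasp_force: 15.0
```

```bash
python3 -c "
from h import *
state()
plan([((.47,.02,.22),170,.3)])
plan([((.56,.11,.22),200,0),((.606,.215,.22),255,0)],(np.array([.47,.02,.22]),down(170)))"
```

```text
{'time_s': np.float64(24.9), 'tool_pos': array([ 0.4506, -0.1439,  0.2207]), 'tool_rot': array([-1.799972e+02, -4.020000e-02,  9.244050e+01]), 'force': array([ 1.1708,  0.0453, -0.4113]), 'grip_width': np.float64(0.0455), 'grasp_force': np.float64(15.0009), 'qpos': array([ 61.5641,  -2.2304, -45.3576, 106.0012,  -1.6767,  75.5879,
        19.0866])}
[0.815, 0.132, 0.004, 0.0, -0.0, -0.902, 0.3]  dist 165mm turn 78
[-0.365, 0.521, 0.0, 0.0, 0.0, -0.349, 0.0]  dist 127mm turn 30
[-0.5, 1.078, 0.0, 0.0, 0.0, -0.989, 0.0] OUT dist 238mm turn 85
```

>>> apply_moves --pt "0.2 0.03 0 0 0 -0.1 0.3" --pt "0.4 0.06 0 0 0 -0.2 0.3" --pt "0.6 0.1 0 0 0 -0.3 0.3" --pt "0.8 0.13 0 0 0 -0.4 0.3" --pt "0.81 0.13 0 0 0 -0.5 0.3" --pt "0.81 0.13 0 0 0 -0.6 0.3" --pt "0.81 0.13 0 0 0 -0.7 0.3" --pt "0.81 0.13 0 0 0 -0.8 0.3" --pt "0.81 0.13 0 0 0 -0.9 0.3" --pt "0.81 0.13 0 0 0 -0.9 0.3" --pt "0.81 0.13 0 0 0 -0.9 0.3"

```text
time_s: 26.0
tool_pos: [0.4703, 0.0117, 0.2203]
tool_rot: [-180.0, -0.0, 169.0]
force: [-0.1, 0.3, -1.7]
grip_width: 0.0452
grasp_force: 15.0
```

>>> apply_moves --pt "-0.1 0.15 0 0 0 -0.1 0.3" --pt "-0.2 0.3 0 0 0 -0.2 0.3" --pt "-0.3 0.45 0 0 0 -0.3 0.3" --pt "-0.36 0.55 0 0 0 -0.4 0.3" --pt "-0.4 0.65 0 0 0 -0.5 0.3" --pt "-0.45 0.75 0 0 0 -0.6 0.3" --pt "-0.48 0.85 0 0 0 -0.7 0.3" --pt "-0.48 1 0 0 0 -0.8 0.3" --pt "-0.48 1 0 0 0 -0.9 0.3" --pt "-0.48 1 0 0 0 -0.98 0.3" --pt "-0.48 1 0 0 0 -0.98 0.3" --pt "-0.48 1 0 0 0 -0.98 0.3"

```text
time_s: 27.2
tool_pos: [0.6022, 0.1899, 0.2201]
tool_rot: [180.0, -0.0, -106.8]
force: [-0.5, -0.5, -1.9]
grip_width: 0.0453
grasp_force: 15.0
```

```bash
python3 -c "
from h import *
state()
plan([((.604,.237,.22),255,0),((.604,.237,.042),255,0),((.604,.15,.22),230,0)])"
```

```text
{'time_s': np.float64(27.2), 'tool_pos': array([0.6022, 0.1899, 0.2201]), 'tool_rot': array([ 1.799651e+02, -1.240000e-02, -1.068339e+02]), 'force': array([-0.5335, -0.468 , -1.8726]), 'grip_width': np.float64(0.0453), 'grasp_force': np.float64(15.0002), 'qpos': array([ 27.9968,  30.544 , -67.0808,  84.486 ,  28.0876,  83.4701,
       123.8214])}
[-0.228, 0.06, 0.001, 0.0, -0.0, -0.021, 0.0]  dist 47mm turn 2
[-0.228, 0.059, 0.891, 0.0, -0.0, -0.021, 0.0]  dist 184mm turn 2
[0.189, -0.066, 0.001, 0.0, -0.0, 0.27, 0.0]  dist 40mm turn 23
```

>>> apply_moves --pt "-0.228 0.06 0 0 0 0 0.3" --pt "-0.228 0.06 0.2 0 0 0 0.3" --pt "-0.228 0.06 0.45 0 0 0 0.3" --pt "-0.228 0.06 0.7 0 0 0 0.3" --pt "-0.228 0.06 0.87 0 0 0 0.3" --pt "-0.228 0.06 0.89 0 0 0 0.3" --pt "-0.228 0.06 0.89 0 0 0 0.3" --pt "-0.228 0.06 0.89 0 0 0 0.3" --pt "-0.228 0.06 0.89 0 0 0 0.7" --pt "-0.228 0.06 0.89 0 0 0 0.7" --pt "-0.228 0.06 0.89 0 0 0 0.7" --pt "-0.228 0.06 0.89 0 0 0 0.7" --pt "-0.228 0.06 0.65 0 0 0 0.7" --pt "-0.228 0.06 0.4 0 0 0 0.7" --pt "-0.2 0.06 0.15 0 0 0.05 0.7" --pt "-0.1 0.06 -0.1 0 0 0.15 0" --pt "0 0 -0.3 0 0 0.25 0" --pt "0 0 -0.5 0 0 0.35 0" --pt "0 0 -0.5 0 0 0.45 0" --pt "0 0 -0.5 0 0 0.55 0"

```text
time_s: 29.2
tool_pos: [0.6024, 0.1915, 0.3225]
tool_rot: [180.0, 0.2, -154.1]
force: [-1.3, 0.2, 0.3]
grip_width: 0.029
grasp_force: 0.0
```

```bash
python3 pots.py; python3 -c "
from h import *
state()
snap('scene','s2.png')
plan([((.54,.3,.34),180,0),((.54,.44,.34),180,0)])"
```

```text
red [218.1 212.1] 415 [0.604 0.141 0.05 ] [0.602 0.139 0.065]
red [269.1 238. ] 191 [0.554 0.035 0.05 ] [0.552 0.035 0.065]
red [219.3 271.9] 251 [0.482 0.134 0.05 ] [0.482 0.132 0.065]
red [464.7 380.6] 248 [ 0.278 -0.363  0.05 ] [ 0.28  -0.359  0.065]
{'time_s': np.float64(29.25), 'tool_pos': array([0.6021, 0.1913, 0.3217]), 'tool_rot': array([-1.799926e+02,  1.163000e-01, -1.544445e+02]), 'force': array([-0.0337,  0.7212,  0.2869]), 'grip_width': np.float64(0.0252), 'grasp_force': np.float64(0.0), 'qpos': array([ 22.0904,  23.8322, -58.8528,  75.1532,  20.2664,  91.7409,
        81.7832])}
[0.037, 0.625, -0.095, -0.0, 0.001, 0.305, 0.0]  dist 127mm turn 26
[-0.272, 1.253, -0.095, -0.0, 0.001, 0.305, 0.0] OUT dist 257mm turn 26
```

View pics/s2.png

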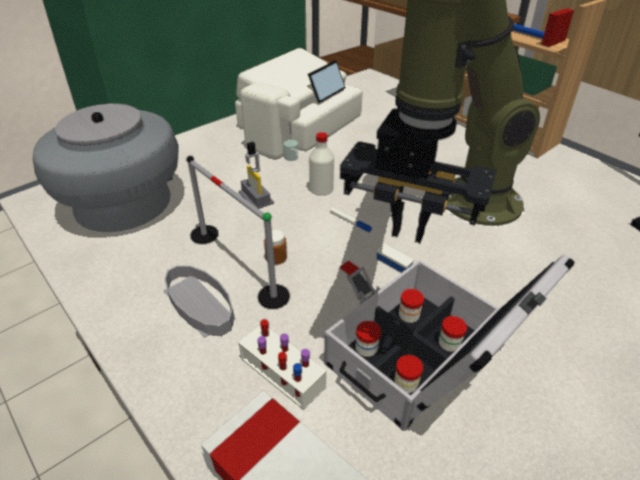

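All four pots stand in their cells, at (411,305), (368,338), (453,333) and (408,373). Next I'll take the shut fingers behind the lid.

>>> apply_moves --pt "0.04 0.2 -0.14 0 0 0.1 0" --pt "0.04 0.4 -0.14 0 0 0.2 0" --pt "0.04 0.62 -0.14 0 0 0.3 0" --pt "0.04 0.62 -0.14 0 0 0.3 0" --pt "0.04 0.62 -0.14 0 0 0.3 0"

```text
time_s: 29.8
tool_pos: [0.5388, 0.3001, 0.3484]
tool_rot: [-180.0, -0.0, -179.1]
force: [1.7, -0.8, -0.1]
grip_width: 0.0006
grasp_force: 0.0
```

>>> apply_moves --pt "0 0.25 0 0 0 0 0" --pt "0 0.5 0 0 0 0 0" --pt "0 0.75 0 0 0 0 0" --pt "0 0.75 0 0 0 0 0" --pt "0 0.75 0.25 0 0 0 0" --pt "0 0.75 0.5 0 0 0 0" --pt "0 0.75 0.5 0 0 0 0"

```text
time_s: 30.5
tool_pos: [0.538, 0.4429, 0.2393]
tool_rot: [-179.4, -0.6, -179.5]
force: [0.9, -1.1, -0.2]
grip_width: 0.0009
grasp_force: 0.0
```

```bash
python3 -c "
from h import *
state()
h=np.array([.287])
plan([((.54,.287+u,z),180,0) for u,z in [(.118,.25),(.08,.265),(.037,.27),(-.010,.269),(-.063,.257)]])
b=(np.array([.54,.224,.257]),down(180))
plan([((.54,.287+u,z),180,0) for u,z in [(-.11,.229),(-.146,.187),(-.1645,.144),(-.17,.117)]],b)"
```

```text
{'time_s': np.float64(30.5), 'tool_pos': array([0.538 , 0.4429, 0.2393]), 'tool_rot': array([-179.3619,   -0.5818, -179.5166]), 'force': array([ 0.9358, -1.1159, -0.1878]), 'grip_width': np.float64(0.0009), 'grasp_force': np.float64(0.0), 'qpos': array([ -7.7478,  33.7288, -53.6241,  71.6307,  26.4489,  87.9603,
        32.8299])}
[-0.008, -0.19, -0.051, -0.007, -0.007, 0.006, 0.0]  dist 39mm turn 1
[-0.005, -0.381, -0.124, -0.007, -0.007, 0.006, 0.0]  dist 80mm turn 1
[-0.003, -0.596, -0.147, -0.007, -0.007, 0.006, 0.0]  dist 123mm turn 1
[-0.001, -0.831, -0.139, -0.007, -0.007, 0.006, 0.0]  dist 169mm turn 1
[0.0, -1.096, -0.076, -0.007, -0.007, 0.006, 0.0] OUT dist 220mm turn 1
[-0.0, -0.235, 0.14, 0.0, 0.0, 0.0, 0.0]  dist 55mm turn 0
[-0.0, -0.415, 0.35, 0.0, 0.0, 0.0, 0.0]  dist 109mm turn 0
[-0.0, -0.508, 0.565, 0.0, 0.0, 0.0, 0.0]  dist 152mm turn 0
[-0.0, -0.535, 0.7, 0.0, 0.0, 0.0, 0.0]  dist 176mm turn 0
```

>>> apply_moves --pt "0 -0.1 0 0 0 0 0" --pt "0 -0.2 -0.02 0 0 0 0" --pt "0 -0.3 -0.05 0 0 0 0" --pt "0 -0.4 -0.08 0 0 0 0" --pt "0 -0.5 -0.1 0 0 0 0" --pt "0 -0.6 -0.11 0 0 0 0" --pt "0 -0.7 -0.11 0 0 0 0" --pt "0 -0.8 -0.11 0 0 0 0" --pt "0 -0.87 -0.105 0 0 0 0" --pt "0 -0.93 -0.09 0 0 0 0" --pt "0 -1 -0.07 0 0 0 0" --pt "0 -1 -0.07 0 0 0 0"

```text
time_s: 31.7
tool_pos: [0.5418, 0.2459, 0.2638]
tool_rot: [-179.9, 0.1, -179.7]
force: [-0.2, 0.4, -0.7]
grip_width: 0.0003
grasp_force: 0.0
```

```bash
python3 -c "
from h import *
state()
snap('scene','s3.png')
plan([((.54,.287+u,z),180,0) for u,z in [(-.063,.257),(-.11,.229),(-.146,.187),(-.1645,.144),(-.17,.117)]])"
```

```text
{'time_s': np.float64(31.7), 'tool_pos': array([0.5418, 0.2459, 0.2638]), 'tool_rot': array([-1.799380e+02,  9.340000e-02, -1.797411e+02]), 'force': array([-0.1967,  0.4169, -0.746 ]), 'grip_width': np.float64(0.0003), 'grasp_force': np.float64(0.0), 'qpos': array([ 19.212 ,  18.7841, -57.5673,  86.292 ,  15.9782,  83.5864,
        51.5178])}
[0.007, -0.114, 0.033, -0.001, 0.001, 0.004, 0.0]  dist 24mm turn 0
[0.008, -0.349, 0.173, -0.001, 0.001, 0.004, 0.0]  dist 78mm turn 0
[0.01, -0.529, 0.383, -0.001, 0.001, 0.004, 0.0]  dist 131mm turn 0
[0.01, -0.621, 0.598, -0.001, 0.001, 0.004, 0.0]  dist 172mm turn 0
[0.011, -0.649, 0.733, -0.001, 0.001, 0.004, 0.0]  dist 196mm turn 0
```

View pics/s3.png

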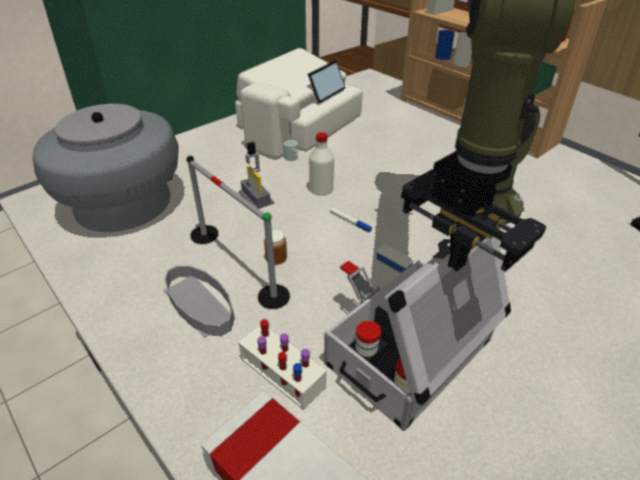

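The lid has come forward to about 1.1 rad and follows the fingers. I'll carry on down to shut it.

>>> apply_moves --pt "0 -0.11 0.03 0 0 0 0" --pt "0 -0.2 0.07 0 0 0 0" --pt "0 -0.28 0.12 0 0 0 0" --pt "0 -0.35 0.17 0 0 0 0" --pt "0 -0.42 0.24 0 0 0 0" --pt "0 -0.48 0.31 0 0 0 0" --pt "0 -0.53 0.38 0 0 0 0" --pt "0 -0.57 0.46 0 0 0 0" --pt "0 -0.6 0.53 0 0 0 0" --pt "0 -0.62 0.6 0 0 0 0" --pt "0 -0.64 0.67 0 0 0 0" --pt "0 -0.65 0.71 0 0 0 0" --pt "0 -0.65 0.735 0 0 0 0" --pt "0 -0.65 0.745 0 0 0 0" --pt "0 -0.65 0.745 0 0 0 0"

```text
time_s: 33.25
tool_pos: [0.5409, 0.1177, 0.1172]
tool_rot: [-179.7, -0.1, -179.6]
force: [-12.2, -5.6, 29.8]
grip_width: 0.0005
grasp_force: 14.5
```

```bash
python3 -c "
from h import *
state()"
```

```text
{'time_s': np.float64(33.25), 'tool_pos': array([0.5409, 0.1177, 0.1172]), 'tool_rot': array([-1.797413e+02, -1.146000e-01, -1.795740e+02]), 'force': array([-12.2265,  -5.5879,  29.7983]), 'grip_width': np.float64(0.0005), 'grasp_force': np.float64(14.5015), 'qpos': array([ 31.2731,  18.9693, -54.0834, 102.8375,  16.8521,  66.8908,
        62.3138])}
```

The lid is shut (30 N at z 0.117). Backing off to look at the latch.

>>> apply_moves --pt "0 0 -0.2 0 0 0 0" --pt "0 0 -0.45 0 0 0 0" --pt "0 -0.2 -0.55 0 0 0.1 0.3" --pt "0 -0.4 -0.55 0 0 0.2 0.5" --pt "0 -0.6 -0.55 0 0 0.3 0.5" --pt "0 -0.75 -0.55 0 0 0.4 0.5" --pt "0 -0.75 -0.55 0 0 0.5 0.5" --pt "0 -0.75 -0.55 0 0 0.6 0.5" --pt "0 -0.75 -0.55 0 0 0.7 0.5" --pt "0 -0.75 -0.55 0 0 0.8 0.5" --pt "0 -0.75 -0.55 0 0 0.9 0.5" --pt "0 -0.75 -0.55 0 0 1 0.5" --pt "0 -0.75 -0.55 0 0 1 0.5" --pt "0 -0.75 -0.55 0 0 1 0.5"

```text
time_s: 34.65
tool_pos: [0.5425, -0.0314, 0.2233]
tool_rot: [-180.0, 0.0, 94.7]
force: [0.1, 0.3, 0.6]
grip_width: 0.0436
grasp_force: 0.0
```

```bash
cat > latch.py <<'E'
from h import *
import sys
state()
cs={}
for n in('wrist','top','scene'):
    c,im=snap(n); cs[n]=c
    for t in('bail_tab','bail_bar','lever_tip','keeper','lever'):
        print(n,t,[(np.round(x['location'],1),round(x['conf'],2)) for x in boxes_of(n,t)[:2]])
    hsv=cv2.cvtColor(im,cv2.COLOR_RGB2HSV)
    m=(((hsv[...,0]<8)|(hsv[...,0]>172))&(hsv[...,1]>140)&(hsv[...,2]>25)).astype(np.uint8)
    k,l,s,ce=cv2.connectedComponentsWithStats(m)
    print(n,[(np.round(ce[i],1),s[i].tolist()) for i in range(1,k) if s[i,4]>60])
    if n=='wrist': cv2.imwrite('pics/%s_w.png'%sys.argv[1],im[...,::-1])
    if n=='scene': cv2.imwrite('pics/%s_s.png'%sys.argv[1],cv2.resize(im[180:400,250:520],None,fx=2.7,fy=2.7,interpolation=cv2.INTER_CUBIC)[...,::-1])
E
python3 latch.py l1
```

```text
{'time_s': np.float64(34.65), 'tool_pos': array([ 0.5425, -0.0314,  0.2233]), 'tool_rot': array([-1.799825e+02,  3.500000e-03,  9.471260e+01]), 'force': array([0.1395, 0.3377, 0.6429]), 'grip_width': np.float64(0.0436), 'grasp_force': np.float64(0.0), 'qpos': array([ 39.7056,   8.67  , -42.8258,  97.0838,   6.0503,  76.6246,
         0.5143])}
wrist bail_tab [(array([338.9, 140.7]), 0.85)]
wrist bail_bar [(array([340.9, 143.3]), 0.86), (array([539.8, 271. ]), 0.4)]
wrist lever_tip [(array([336.9, 121.2]), 0.79), (array([150.8, 154.1]), 0.32)]
wrist keeper [(array([353.4,  25.8]), 0.78)]
wrist lever [(array([338.9, 119.6]), 0.89)]
wrist [(array([593.8,  59. ]), [588, 52, 11, 15, 67]), (array([556.8,  72.1]), [551, 64, 13, 16, 135]), (array([531. ,  78.3]), [524, 71, 14, 15, 155]), (array([603.3, 100.4]), [581, 90, 43, 20, 640]), (array([527.5, 131.7]), [521, 126, 13, 12, 137]), (array([552.1, 131.9]), [547, 126, 12, 13, 115]), (array([336.6, 149.9]), [318, 129, 39, 43, 1535]), (array([581.4, 160.1]), [575, 154, 15, 13, 132]), (array([523.3, 182.6]), [517, 177, 13, 13, 130]), (array([5
[... 307 characters left out ...]
862]), (array([193.1,  66.4]), [176, 32, 37, 70, 2025]), (array([434.1, 182. ]), [424, 179, 21, 7, 129]), (array([464.8, 380.6]), [456, 372, 19, 18, 253])]
scene bail_tab [(array([345.6, 268.8]), 0.6), (array([408.9, 333.9]), 0.21)]
scene bail_bar [(array([349.8, 267.6]), 0.58), (array([351.6, 274. ]), 0.26)]
scene lever_tip [(array([354.8, 280.8]), 0.57)]
scene keeper [(array([413.9, 321.6]), 0.76)]
scene lever [(array([354.5, 275.3]), 0.67)]
scene [(array([557.3,  26.3]), [541, 8, 33, 38, 775]), (array([348.5, 267.1]), [340, 261, 18, 13, 136]), (array([264.3, 326.5]), [261, 320, 7, 16, 87]), (array([282.4, 357.7]), [279, 346, 8, 23, 115]), (array([251.9, 441. ]), [210, 399, 89, 81, 3320])]
```

View pics/l1_w.png

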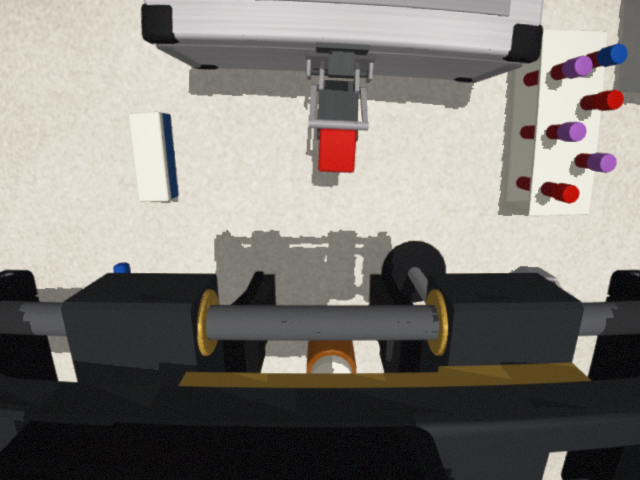

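View pics/l1_s.png

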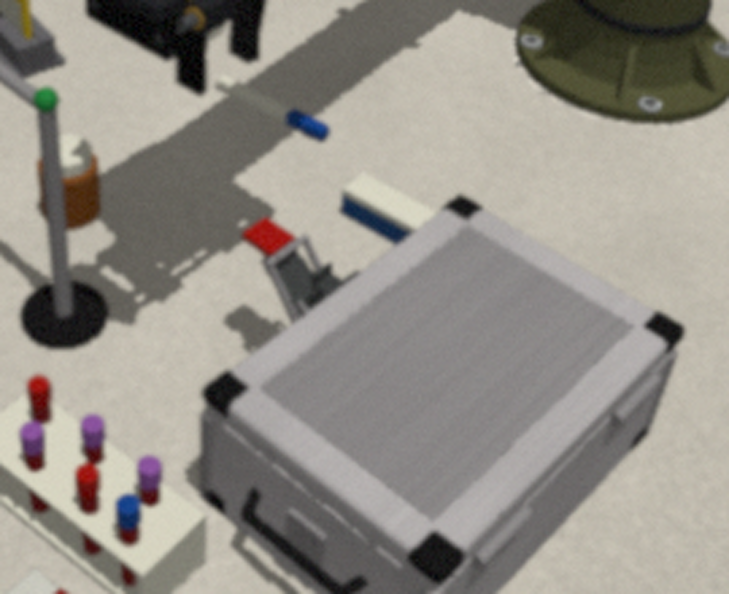

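The lid is shut. In the wrist view the bail bar spans (308–367, 126) with the tab below it, rows 129–171. I'll triangulate the tab and work out the bail geometry.

```bash
cat > bail.py <<'E'
from h import *
T=np.array([.5405,.192]); YAW=np.radians(91.9)
cx=np.array([np.cos(YAW),np.sin(YAW)]); cy=np.array([-np.sin(YAW),np.cos(YAW)])
def to_case(p): d=p[:2]-T; return np.round(np.r_[d@cx,d@cy,p[2]]*1000,1)
def to_world(x,y,z): return np.r_[T+cx*x/1000+cy*y/1000,z/1000]
A=np.array([-107,75.])
def bar_tab(B):
    B=np.array(B,float); v=B-A; d=np.linalg.norm(v); a=np.arccos(np.clip((144+d*d-2116)/(24*d),-1,1))
    th=np.arctan2(-v[0],v[1])+a      # pin angle from up, forward
    pin=A+12*np.array([-np.sin(th),np.cos(th)]); l=B-pin; lean=np.arctan2(-l[0],l[1])
    t=lean+np.radians(50); return B+20*np.array([-np.sin(t),np.cos(t)]), lean, np.pi-th+0, pin
E
python3 - <<'E'
from bail import *
w,s=calib('wrist'),calib('scene')
p=tri(w,(336.6,149.9),s,(348.5,267.1)); print('tab c',p,to_case(p), proj(w,p),proj(s,p))
for z in(.09,.1,.11): print(z,'bar',to_case(onz(w,(338.5,125.5),z)),'ends',to_case(onz(w,(309,123),z)),to_case(onz(w,(367,128),z)),'tabend',to_case(onz(w,(338,171),z)),'keeper',to_case(onz(w,(353,26),.111)))
# lid front top edge
print('lid front',to_case(onz(w,(341,45),.095)))
for L in(1.8,1.95,2.1):
  for b in(2.6,2.75,2.9):
    th=np.pi-(L-.34); pin=A+12*np.array([-np.sin(th),np.cos(th)]); le=b-L
    B=pin+46*np.array([-np.sin(le),np.cos(le)]); t=le+np.radians(50); print(L,b,'bar',np.round(B,1),'tab',np.round(B+20*np.array([-np.sin(t),np.cos(t)]),1),'tabc', np.round(B+16*np.array([-np.sin(t),np.cos(t)]),1))
E
```

```text
tab c [0.54847907 0.02944428 0.11157415] [-162.7   -2.6  111.6] [337.34833347 150.94741959] [348.9607542 267.1577829]
0.09 bar [-144.5   -3.4   90. ] ends [-143.7   19.    90. ] [-145.3  -25.    90. ] tabend [-178.7   -4.8   90. ] keeper [-79.4  -8.8 111. ]
0.1 bar [-144.8   -2.9  100. ] ends [-144.    18.6  100. ] [-145.6  -23.9  100. ] tabend [-177.8   -4.3  100. ] keeper [-79.4  -8.8 111. ]
0.11 bar [-145.1   -2.5  110. ] ends [-144.3   18.3  110. ] [-145.9  -22.7  110. ] tabend [-177.    -3.9  110. ] keeper [-79.4  -8.8 111. ]
lid front [-88.4  -2.   95. ]
1.8 2.6 bar [-151.9  105.7] tab [-171.8  103.7] tabc [-167.8  104.1]
1.8 2.75 bar [-156.3  100.4] tab [-175.7   95.4] tabc [-171.8   96.4]
1.8 2.9 bar [-159.9   94.5] tab [-178.3   86.7] tabc [-174.6   88.3]
1.95 2.6 bar [-146.8  112.1] tab [-166.8  113.1] tabc [-162.8  112.9]
1.95 2.75 bar [-152.   107.5] tab [-171.9  105.5] tabc [-167.9  105.9]
1.95 2.9 bar [-156.4  102.2] tab [-175.8   97.2] tabc [-171.9   98.2]
2.1 2.6 bar [-140.8  117.6] tab [-160.4  121.6] tabc [-156.5  120.8]
2.1 2.75 bar [-146.6  113.9] tab [-166.6  114.8] tabc [-162.6  114.6]
2.1 2.9 bar [-151.8  109.3] tab [-171.7  107.3] tabc [-167.7  107.7]
```

```bash
sed -i 's/T=np.array(\[.5405,.192\])/T=np.array([.543,.192])/' bail.py
python3 - <<'E'
from bail import *
def w(t): return to_world(t[0],0,t[1]-7)
plan([(to_world(-166.5,0,150),91.9,.5),(to_world(-166.5,0,105.5),91.9,.5)])
base=(to_world(-166.5,0,105.5),down(91.9))
for B in[(-146,113),(-135,122),(-125,126),(-115,127),(-107,125.5),(-103.5,122),(-103.5,117),(-103.5,111)]:
    t,le,L,pin=bar_tab(B); print(B,np.round(t,1),'lean %.2f L %.2f'%(le,L+.34)); plan([(w(t),91.9,.2)],base)
E
```

```text
[0.284, 0.052, 0.368, -0.0, 0.0, 0.03, 0.5]  dist 93mm turn 3
[0.284, 0.052, 0.59, -0.0, 0.0, 0.03, 0.5]  dist 131mm turn 3
(-146, 113) [-166.   114.4] lean 0.63 L 1.98
[0.003, -0.0, -0.01, 0.0, 0.0, 0.0, 0.2]  dist 2mm turn 0
(-135, 122) [-153.9  128.4] lean 0.37 L 2.26
[0.063, -0.0, -0.079, 0.0, 0.0, 0.0, 0.2]  dist 20mm turn 0
(-125, 126) [-142.2  136.2] lean 0.16 L 2.40
[0.122, -0.0, -0.119, 0.0, 0.0, 0.0, 0.2]  dist 34mm turn 0
(-115, 127) [-129.6  140.6] lean -0.05 L 2.44
[0.184, -0.0, -0.141, 0.0, 0.0, 0.0, 0.2]  dist 46mm turn 0
(-107, 125.5) [-119.   141.5] lean -0.23 L 2.41
[0.238, -0.0, -0.145, 0.0, 0.0, 0.0, 0.2]  dist 56mm turn 0
(-103.5, 122) [-113.8  139.1] lean -0.33 L 2.21
[0.263, 0.0, -0.133, 0.0, 0.0, 0.0, 0.2]  dist 59mm turn 0
(-103.5, 117) [-113.6  134.2] lean -0.34 L 1.80
[0.264, 0.0, -0.109, 0.0, 0.0, 0.0, 0.2]  dist 57mm turn 0
(-103.5, 111) [-114.9  127.4] lean -0.27 L 1.14
[0.258, -0.0, -0.075, 0.0, 0.0, 0.0, 0.2]  dist 54mm turn 0
```

>>> apply_moves --pt "0.28 0.05 0.2 0 0 0.03 0.5" --pt "0.284 0.05 0.37 0 0 0.03 0.5" --pt "0.284 0.05 0.37 0 0 0.03 0.5" --pt "0.284 0.05 0.5 0 0 0.03 0.5" --pt "0.284 0.05 0.59 0 0 0.03 0.5" --pt "0.284 0.05 0.59 0 0 0.03 0.5" --pt "0.284 0.05 0.59 0 0 0.03 0.5" --pt "0.284 0.05 0.59 0 0 0.03 0.1" --pt "0.284 0.05 0.59 0 0 0.03 0.1" --pt "0.284 0.05 0.59 0 0 0.03 0.1" --pt "0.284 0.05 0.59 0 0 0.03 0.1" --pt "0.284 0.05 0.59 0 0 0.03 0.1" --pt "0.284 0.05 0.59 0 0 0.03 0.1" --pt "0.284 0.05 0.59 0 0 0.03 0.1" --grip_force 20

```text
time_s: 36.95
tool_pos: [0.5483, 0.0252, 0.1057]
tool_rot: [180.0, 0.0, 91.9]
force: [-1.2, -1.0, 2.2]
grip_width: 0.0258
grasp_force: 20.0
```

```bash
python3 -c "
from bail import *
o=state(); print(to_case(o['tool_pos']))
for t in [(-154,128.4),(-142.2,136.2),(-129.6,140.6),(-119,141.5),(-113.8,139.1),(-113.6,134.2),(-114.9,127.4)]: plan([(to_world(t[0],0,t[1]-7),91.9,.1)])"
```

```text
{'time_s': np.float64(36.95), 'tool_pos': array([0.5483, 0.0252, 0.1057]), 'tool_rot': array([1.799819e+02, 3.950000e-02, 9.186990e+01]), 'force': array([-1.2431, -0.9674,  2.2394]), 'grip_width': np.float64(0.0258), 'grasp_force': np.float64(19.9894), 'qpos': array([ 32.9637,  16.0142, -43.6862, 104.5142,  12.2581,  64.2683,
       -13.1075])}
[-166.9    0.2  105.7]
[0.065, 0.001, -0.078, 0.0, 0.0, -0.0, 0.1]  dist 20mm turn 0
[0.124, 0.001, -0.117, 0.0, 0.0, -0.0, 0.1]  dist 34mm turn 0
[0.187, 0.001, -0.139, 0.0, 0.0, -0.0, 0.1]  dist 47mm turn 0
[0.24, 0.001, -0.144, 0.0, 0.0, -0.0, 0.1]  dist 56mm turn 0
[0.266, 0.001, -0.132, 0.0, 0.0, -0.0, 0.1]  dist 59mm turn 0
[0.267, 0.001, -0.107, 0.0, 0.0, -0.0, 0.1]  dist 57mm turn 0
[0.26, 0.001, -0.073, 0.0, 0.0, -0.0, 0.1]  dist 54mm turn 0
```

>>> apply_moves --pt "0.03 0 -0.04 0 0 0 0.1" --pt "0.065 0 -0.08 0 0 0 0.1" --pt "0.095 0 -0.1 0 0 0 0.1" --pt "0.125 0 -0.12 0 0 0 0.1" --pt "0.155 0 -0.13 0 0 0 0.1" --pt "0.187 0 -0.14 0 0 0 0.1" --pt "0.215 0 -0.144 0 0 0 0.1" --pt "0.235 0 -0.144 0 0 0 0.1" --pt "0.235 0 -0.144 0 0 0 0.1"

```text
time_s: 37.85
tool_pos: [0.5465, 0.0736, 0.1347]
tool_rot: [180.0, -0.0, 92.0]
force: [-1.0, -2.0, 2.5]
grip_width: 0.026
grasp_force: 20.0
```

```bash
python3 -c "
from bail import *
o=state(); print(to_case(o['tool_pos']))
c,im=snap('scene'); cv2.imwrite('pics/s4.png',cv2.resize(im[200:340,300:460],None,fx=5,fy=4.2,interpolation=cv2.INTER_CUBIC)[...,::-1])
c,im=snap('wrist','w4.png')"
```

```text
{'time_s': np.float64(37.85), 'tool_pos': array([0.5465, 0.0736, 0.1347]), 'tool_rot': array([ 1.799884e+02, -1.950000e-02,  9.195590e+01]), 'force': array([-1.0268, -2.0054,  2.5417]), 'grip_width': np.float64(0.026), 'grasp_force': np.float64(20.0044), 'qpos': array([ 29.6759,  14.8346, -45.5418, 102.4026,  11.3924,  67.4786,
       -17.3492])}
[-118.4    0.4  134.7]
```

View pics/w4.png

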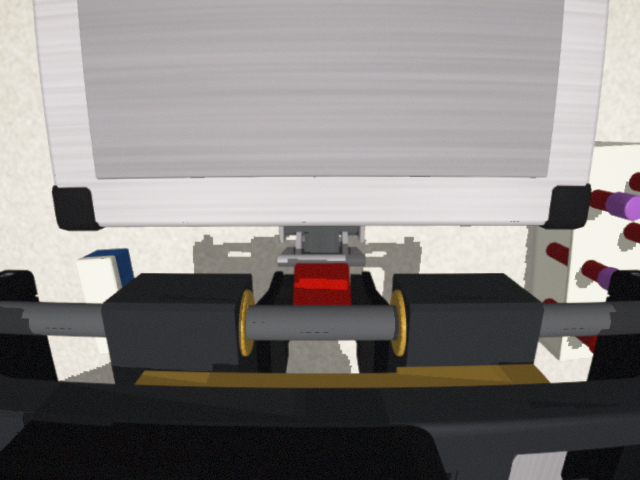

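```bash
python3 -c "
from bail import *
w=calib('wrist')
print('lidedge',to_case(onz(w,(323,226),.117)),'L',to_case(onz(w,(80,229),.117)),'R',to_case(onz(w,(580,228),.117)))
for z in(.119,.126,.13): print(z,'bar',to_case(onz(w,(323,258),z)),to_case(onz(w,(279,258),z)),to_case(onz(w,(366,258),z)))
print('keeper y',to_case(onz(w,(323,250),.117)),to_case(onz(w,(323,255),.117)), 'tab low',to_case(onz(w,(322,305),.14)))
"
```

```text
lidedge [-90.9   0.2 117. ] L [-92.1 123.2 117. ] R [ -91.8 -130.7  117. ]
0.119 bar [-106.6    0.2  119. ] [-106.6   21.9  119. ] [-106.6  -21.   119. ]
0.126 bar [-104.3    0.2  126. ] [-104.3   21.1  126. ] [-104.3  -20.2  126. ]
0.13 bar [-103.     0.3  130. ] [-103.    20.6  130. ] [-103.   -19.7  130. ]
keeper y [-103.1    0.2  117. ] [-105.7    0.2  117. ] tab low [-122.     0.7  140. ]
```

View pics/s4.png

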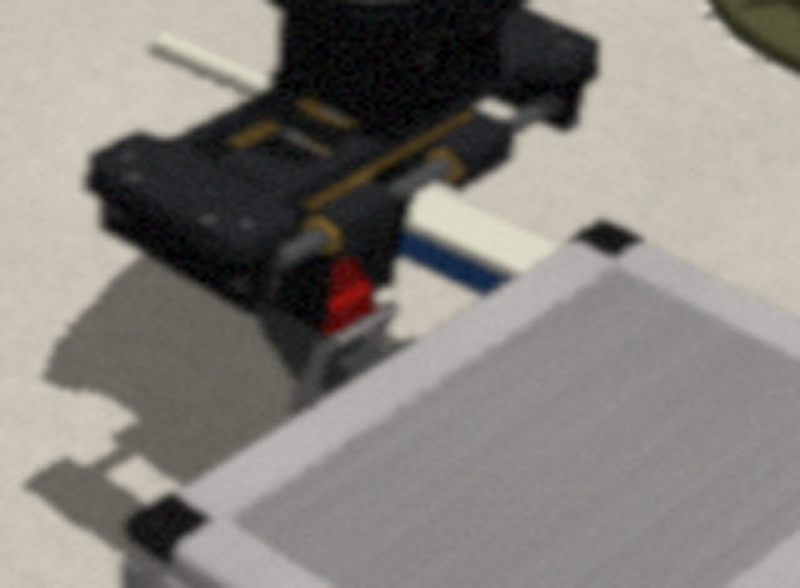

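Lid edge at row 226 and bar at row 258: the bar is above the trough, slightly forward of its middle. I'll move it in and lower it.

>>> apply_moves --pt "0.02 0 0 0 0 0 0.1" --pt "0.034 0 0.012 0 0 0 0.1" --pt "0.036 0 0.025 0 0 0 0.1" --pt "0.036 0 0.037 0 0 0 0.1" --pt "0.034 0 0.05 0 0 0 0.1" --pt "0.031 0 0.062 0 0 0 0.1" --pt "0.03 0 0.072 0 0 0 0.1" --pt "0.03 0 0.072 0 0 0 0.1"

```text
time_s: 38.75
tool_pos: [0.5464, 0.0802, 0.1213]
tool_rot: [180.0, -0.1, 91.9]
force: [-5.2, 0.5, 12.5]
grip_width: 0.0257
grasp_force: 20.0
```

```bash
sed -i 's/T=np.array(\[.543,.192\])/T=np.array([.543,.195])/' bail.py; python3 -c "
from bail import *
o=state(); print(to_case(o['tool_pos']))
c,im=snap('wrist'); cv2.imwrite('pics/w5.png',cv2.resize(im[200:320,230:420],None,fx=4,fy=4,interpolation=cv2.INTER_CUBIC)[...,::-1])"
```

```text
{'time_s': np.float64(38.75), 'tool_pos': array([0.5464, 0.0802, 0.1213]), 'tool_rot': array([ 1.799832e+02, -8.030000e-02,  9.193520e+01]), 'force': array([-5.1843,  0.5135, 12.5482]), 'grip_width': np.float64(0.0257), 'grasp_force': np.float64(20.0354), 'qpos': array([ 28.808 ,  15.8178, -45.4883, 103.1199,  12.194 ,  66.0987,
       -18.6361])}
[-114.9    0.4  121.3]
```

View pics/w5.png

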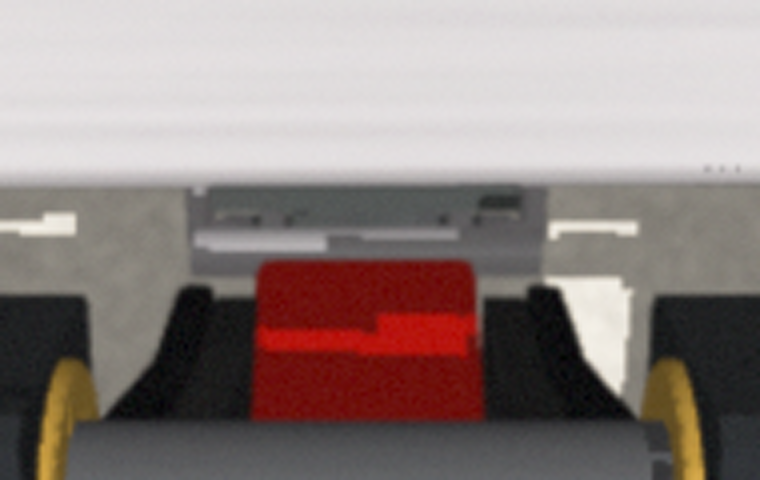

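```bash
python3 -c "
from bail import *
w=calib('wrist')
print('lid',to_case(onz(w,(322,246),.117)))
for r in(256.5,262,267):
  print(r,[to_case(onz(w,(322,r),z))[0] for z in(.112,.120)])
for z in (.112,.12): print('width',to_case(onz(w,(230+193/4,262),z))[1]-to_case(onz(w,(230+545/4,262),z))[1])
print('t',[ (t,[(np.round(x['location'],1),round(x['conf'],2)) for x in boxes_of('wrist',t)[:2]]) for t in('bail_bar','keeper','lever_tip')])
"
```

```text
lid [-93.2   0.7 117. ]
256.5 [np.float64(-99.8), np.float64(-97.3)]
262 [np.float64(-102.6), np.float64(-99.9)]
267 [np.float64(-105.1), np.float64(-102.3)]
width 42.0
width 40.0
t [('bail_bar', [(array([320.1, 277.1]), 0.74), (array([316.6, 119.3]), 0.71)]), ('keeper', [(array([318.5, 119.1]), 0.96)]), ('lever_tip', [(array([321.9, 277.1]), 0.88)])]
```

The bar sits in the trough: its image width gives z ≈ 0.112, and there is a 12 N support force. Next I'll release it, back off, tilt the tool and push the lever from above and in front.

>>> apply_moves --pt "0 0 0 0 0 0 0.5" --pt "0 0 0 0 0 0 0.5" --pt "0 0 0 0 0 0 0.5" --pt "0 0 0 0 0 0 0.5" --pt "0 0 -0.15 0 0 0 0.5" --pt "0 0 -0.35 0 0 0 0.5" --pt "-0.1 0 -0.5 0 0 0 0.2" --pt "-0.35 0 -0.5 0 0 0 0" --pt "-0.6 0 -0.5 0 0 0 0" --pt "-0.6 0 -0.5 0 0 0 0" --pt "-0.6 0 -0.5 0 0 0 0"

```text
time_s: 40.05
tool_pos: [0.5502, -0.043, 0.2194]
tool_rot: [-180.0, -0.0, 91.7]
force: [0.5, 0.3, 0.4]
grip_width: 0.0115
grasp_force: 0.0
```

```bash
cat >> bail.py <<'E'
def tilt(yaw,phi): return down(yaw)*R.from_rotvec([0,np.radians(phi),0])
E
python3 - <<'E'
from bail import *
import subprocess
o=state(); print(to_case(o['tool_pos']))
for n in('wrist','scene'):
    c,im=snap(n)
    print(n,[(t,[(np.round(x['location'],1),round(x['conf'],2)) for x in boxes_of(n,t)[:2]]) for t in('bail_bar','bail_tab','keeper','lever_tip')])
    if n=='wrist': cv2.imwrite('pics/w6.png',im[...,::-1]); w=c
r=tilt(82,40)
plan([(to_world(-185,3,130),r,0)])
base=(to_world(-185,3,130),r)
plan([(to_world(x,3,z),r,0) for x,z in[(-170,95),(-160,82),(-155,68.4),(-152.7,59.5),(-146.3,47.2),(-141.1,41),(-135.3,35.8),(-130.4,32.5),(-127,31)]],base)
E
```

```text
{'time_s': np.float64(40.05), 'tool_pos': array([ 0.5502, -0.043 ,  0.2194]), 'tool_rot': array([-1.799714e+02, -3.140000e-02,  9.166710e+01]), 'force': array([0.4785, 0.3429, 0.3551]), 'grip_width': np.float64(0.0115), 'grasp_force': np.float64(0.0), 'qpos': array([ 39.7327,   9.9738, -42.1591,  96.2919,   6.8365,  76.4033,
        -1.9432])}
[-238.1    0.7  219.4]
wrist [('bail_bar', [(array([321.9,  47.4]), 0.91)]), ('bail_tab', [(array([321.9,  45.6]), 0.59), (array([321.3, 354.9]), 0.21)]), ('keeper', [(array([312.9,  15.3]), 0.88)]), ('lever_tip', [(array([320.4,  69.7]), 0.61), (array([414.8, 255.1]), 0.15)])]
scene [('bail_bar', [(array([368.3, 279.1]), 0.58)]), ('bail_tab', [(array([366.6, 275.8]), 0.83)]), ('keeper', [(array([415.5, 321.2]), 0.68)]), ('lever_tip', [(array([365.7, 289. ]), 0.95)])]
[0.255, -0.013, 0.45, -0.04, 0.464, 0.111, 0.0]  dist 103mm turn 41
[-0.056, -0.013, 0.182, 0.0, 0.0, 0.0, 0.0]  dist 38mm turn 0
[-0.06, -0.021, 0.263, 0.0, 0.0, 0.0, 0.0]  dist 54mm turn 0
[-0.085, -0.026, 0.331, 0.0, 0.0, 0.0, 0.0]  dist 69mm turn 0
[-0.105, -0.028, 0.372, 0.0, 0.0, 0.0, 0.0]  dist 78mm turn 0
[-0.12, -0.033, 0.44, 0.0, 0.0, 0.0, 0.0]  dist 91mm turn 0
[-0.12, -0.038, 0.48, 0.0, 0.0, 0.0, 0.0]  dist 99mm turn 0
[-0.115, -0.043, 0.518, 0.0, 0.0, 0.0, 0.0]  dist 107mm turn 0
[-0.107, -0.047, 0.546, 0.0, 0.0, 0.0, 0.0]  dist 112mm turn 0
[-0.099, -0.05, 0.563, 0.0, 0.0, 0.0, 0.0]  dist 115mm turn 0
```

View pics/w6.png

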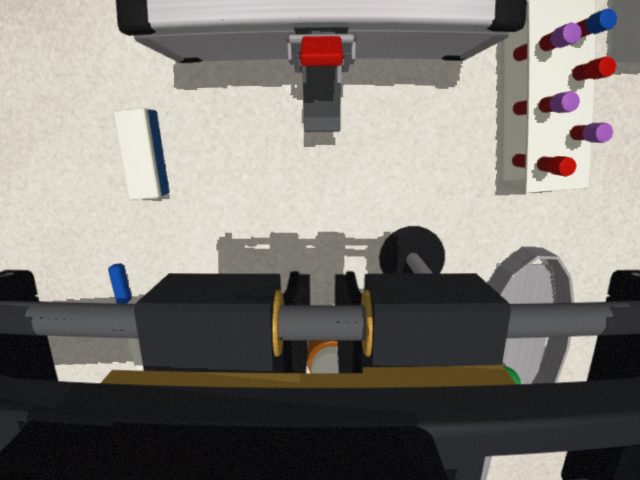

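The tab at (321,50) is upright at the keeper and the lever hangs out to (320,131). Tilting the tool and moving in front of it.

>>> apply_moves --pt "0.05 0 0.05 -0.01 0.1 0.02 0" --pt "0.1 0 0.1 -0.02 0.2 0.05 0" --pt "0.17 -0.01 0.2 -0.03 0.3 0.08 0" --pt "0.22 -0.01 0.3 -0.04 0.4 0.11 0" --pt "0.255 -0.013 0.4 -0.04 0.464 0.11 0" --pt "0.255 -0.013 0.45 -0.04 0.464 0.11 0" --pt "0.255 -0.013 0.45 -0.04 0.464 0.11 0" --pt "0.255 -0.013 0.45 -0.04 0.464 0.11 0"

```text
time_s: 41.35
tool_pos: [0.547, 0.0109, 0.1316]
tool_rot: [179.8, -39.9, 82.3]
force: [0.9, 0.7, -0.5]
grip_width: 0.0007
grasp_force: 0.0
```

Run:
```python
from bail import *
o=state(); print(to_case(o['tool_pos']))
r=tilt(82,40)
plan([(to_world(x,3,z),r,0) for x,z in[(-170,95),(-160,82),(-155,68.4),(-152.7,59.5),(-146.3,47.2),(-141.1,41),(-135.3,35.8),(-130.4,32.5),(-127,31)]])
```

```text
{'time_s': np.float64(41.35), 'tool_pos': array([0.547 , 0.0109, 0.1316]), 'tool_rot': array([179.8175, -39.8858,  82.3115]), 'force': array([ 0.8641,  0.6789, -0.5287]), 'grip_width': np.float64(0.0007), 'grasp_force': np.float64(0.0), 'qpos': array([ 55.7882,  21.5795, -40.97  , 105.8362, -27.9396,  66.5425,
        21.7054])}
[-184.1    2.1  131.6]
[-0.065, -0.017, 0.184, -0.0, 0.001, 0.003, 0.0]  dist 39mm turn 0
[-0.068, -0.026, 0.266, -0.0, 0.001, 0.003, 0.0]  dist 55mm turn 0
[-0.093, -0.03, 0.334, -0.0, 0.001, 0.003, 0.0]  dist 70mm turn 0
[-0.113, -0.032, 0.375, -0.0, 0.001, 0.003, 0.0]  dist 79mm turn 0
[-0.128, -0.037, 0.442, -0.0, 0.001, 0.003, 0.0]  dist 92mm turn 0
[-0.128, -0.042, 0.483, -0.0, 0.001, 0.003, 0.0]  dist 100mm turn 0
[-0.123, -0.047, 0.521, -0.0, 0.001, 0.003, 0.0]  dist 107mm turn 0
[-0.115, -0.051, 0.549, -0.0, 0.001, 0.003, 0.0]  dist 113mm turn 0
[-0.107, -0.054, 0.566, -0.0, 0.001, 0.003, 0.0]  dist 116mm turn 0
```

>>> apply_moves --pt "-0.065 -0.017 0.18 0 0 0 0" --pt "-0.068 -0.026 0.26 0 0 0 0" --pt "-0.09 -0.03 0.33 0 0 0 0" --pt "-0.112 -0.032 0.375 0 0 0 0" --pt "-0.12 -0.035 0.41 0 0 0 0" --pt "-0.128 -0.037 0.44 0 0 0 0" --pt "-0.128 -0.042 0.48 0 0 0 0" --pt "-0.123 -0.047 0.52 0 0 0 0" --pt "-0.115 -0.05 0.55 0 0 0 0" --pt "-0.107 -0.052 0.565 0 0 0 0" --pt "-0.095 -0.052 0.58 0 0 0 0" --pt "-0.095 -0.052 0.58 0 0 0 0"

```text
time_s: 42.55
tool_pos: [0.5438, 0.0711, 0.0288]
tool_rot: [-180.0, -40.0, 82.1]
force: [-1.1, -0.2, -0.8]
grip_width: 0.0006
grasp_force: 0.0
```

Run:
```python
from bail import *
o=state(); print(to_case(o['tool_pos']))
```

```text
{'time_s': np.float64(42.55), 'tool_pos': array([0.5438, 0.0711, 0.0288]), 'tool_rot': array([-179.976 ,  -39.9897,   82.0741]), 'force': array([-1.0947, -0.2277, -0.7601]), 'grip_width': np.float64(0.0006), 'grasp_force': np.float64(0.0), 'qpos': array([ 50.2097,  29.1172, -41.0377, 112.1325, -27.3674,  51.9135,
        22.8336])}
[-123.8    3.3   28.8]
```

>>> apply_moves --pt "0 0 -0.2 0 0 0 0" --pt "0 0 -0.4 0 0 0 0" --pt "0 0 -0.6 0 -0.05 0 0" --pt "0 0 -0.8 0 -0.15 0 0" --pt "0 0 -0.9 0 -0.25 0 0" --pt "0 0 -1 0 -0.35 0 0" --pt "0 0 -1 0 -0.46 0 0" --pt "0 0 -1 0 -0.46 0 0" --pt "0 0 -1 0 -0.46 0 0"

```text
time_s: 43.45
tool_pos: [0.5259, -0.0553, 0.1819]
tool_rot: [-180.0, -0.5, 82.2]
force: [-0.2, 1.0, -0.2]
grip_width: 0.0003
grasp_force: 0.0
```

Run:
```python
from bail import *
o=state()
c,im=snap('wrist'); a=cv2.resize(im[0:160,220:440],None,fx=3,fy=3,interpolation=cv2.INTER_CUBIC)
print([(t,[(np.round(x['location'],1),round(x['conf'],2)) for x in boxes_of('wrist',t)[:2]]) for t in('bail_bar','bail_tab','keeper','lever_tip')])
cv2.imwrite('pics/w7.png',a[...,::-1])
```

```text
{'time_s': np.float64(43.45), 'tool_pos': array([ 0.5259, -0.0553,  0.1819]), 'tool_rot': array([-179.9503,   -0.5474,   82.2382]), 'force': array([-0.2073,  0.9771, -0.2314]), 'grip_width': np.float64(0.0003), 'grasp_force': np.float64(0.0), 'qpos': array([ 41.1752,   8.0226, -40.5271, 102.2738,   4.9035,  71.6584,
        -8.3804])}
[('bail_bar', [(array([323.6,  19.4]), 0.64)]), ('bail_tab', [(array([325.5,  16.9]), 0.66)]), ('keeper', [(array([138.3,  10.8]), 0.77)]), ('lever_tip', [(array([322.5,  21. ]), 0.93)])]
```

View pics/w7.png

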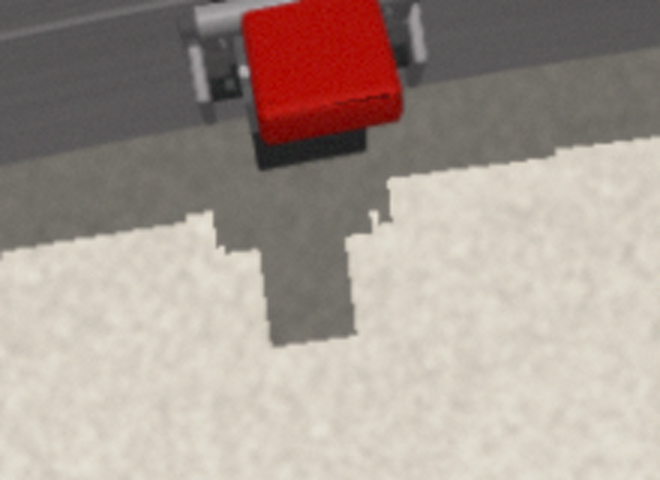

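The lever is down against the case and the bar lies at the keeper. Next is the card: move over the stand and measure.

>>> apply_moves --pt "0 0 -0.25 0 0 0 0" --pt "0 0 -0.5 0 0 0 0.3" --pt "-0.2 -0.1 -0.6 0 0 0.1 0.5" --pt "-0.4 -0.2 -0.6 0 0 0.2 0.6" --pt "-0.6 -0.3 -0.6 0 0 0.3 0.6" --pt "-0.8 -0.4 -0.6 0 0 0.4 0.6" --pt "-1 -0.5 -0.6 0 0 0.5 0.6" --pt "-1 -0.5 -0.6 0 0 0.6 0.6" --pt "-1 -0.5 -0.6 0 0 0.7 0.6" --pt "-1 -0.5 -0.6 0 0 0.8 0.6" --pt "-1 -0.5 -0.6 0 0 0.9 0.6" --pt "-1 -0.5 -0.6 0 0 0.95 0.6" --pt "-1 -0.5 -0.6 0 0 0.95 0.6"

```text
time_s: 45.0
tool_pos: [0.3987, -0.2429, 0.3001]
tool_rot: [-179.5, -0.0, 0.3]
force: [0.9, 0.1, -0.1]
grip_width: 0.0518
grasp_force: 0.0
```

Run:
```python
from h import *
state()
T,it=snap('top')
for t in('card','stand','mark','rail_mid'): print(t,[(np.round(x['location'],1),round(x['conf'],2)) for x in boxes_of('top',t)[:2]])
S,is_=snap('scene')
for t in('card','stand','mark'): print(t,[(np.round(x['location'],1),round(x['conf'],2)) for x in boxes_of('scene',t)[:2]])
for n,im in(('top',it),('scene',is_)):
    hsv=cv2.cvtColor(im,cv2.COLOR_RGB2HSV)
    for nm,m in(('yel',(abs(hsv[...,0].astype(int)-25)<6)&(hsv[...,1]>150)&(hsv[...,2]>60)),('grn',(abs(hsv[...,0].astype(int)-65)<20)&(hsv[...,1]>120)&(hsv[...,2]>60)),('red',((hsv[...,0]<8)|(hsv[...,0]>172))&(hsv[...,1]>140)&(hsv[...,2]>60))):
        k,l,s,ce=cv2.connectedComponentsWithStats(m.astype(np.uint8))
        print(n,nm,[(np.round(ce[i],1),s[i].tolist()) for i in range(1,k) if 15<s[i,4]<900 and (n=='top' or ce[i][0]<300)])
plan([((.40,-.37,.3),0,.6)])
a=cv2.resize(it[265:320,445:535],(400,244),interpolation=cv2.INTER_CUBIC); b=cv2.resize(is_[135:215,215:305],(400,356),interpolation=cv2.INTER_CUBIC)
cv2.imwrite('pics/part.png',np.vstack([a,b])[...,::-1])
```

```text
{'time_s': np.float64(45.0), 'tool_pos': array([ 0.3987, -0.2429,  0.3001]), 'tool_rot': array([-1.794862e+02, -4.990000e-02,  2.517000e-01]), 'force': array([ 0.8907,  0.1085, -0.1146]), 'grip_width': np.float64(0.0518), 'grasp_force': np.float64(0.0), 'qpos': array([ 59.0391,  -4.9049, -28.3462,  99.6056,  -2.8035,  84.942 ,
       -58.7101])}
card [(array([494.6, 285.2]), 0.76)]
stand [(array([476.3, 290.4]), 0.55), (array([242.3, 238. ]), 0.46)]
mark [(array([435.6, 181.1]), 0.57), (array([242. , 235.5]), 0.32)]
rail_mid [(array([424.2, 187.3]), 0.77), (array([440.1, 368.8]), 0.64)]
card [(array([253.2, 170.1]), 0.86)]
stand [(array([259. , 196.1]), 0.67)]
mark [(array([216.6, 177.6]), 0.42)]
top yel [(array([483.6, 289.2]), [473, 287, 22, 6, 91])]
top grn [(array([337.9, 178.9]), [334, 175, 9, 9, 62])]
top red [(array([242.7, 130. ]), [240, 127, 7, 7, 40]), (array([281.7, 141.5]), [279, 138, 7, 8, 42]), (array([434., 182.]), [424, 179, 21, 7, 129]), (array([245. , 237.7]), [239, 231, 13, 14, 175])]
scene yel [(array([255.4, 177.9]), [248, 166, 14, 28, 93])]
scene grn [(array([266.4, 216.6]), [263, 213, 8, 8, 47])]
scene red [(array([215.9, 180.5]), [211, 177, 11, 9, 49]), (array([264.3, 326.6]), [261, 320, 7, 16, 87]), (array([282.4, 357.7]), [279, 346, 8, 23, 115]), (array([262.3, 350.6]), [260, 349, 5, 4, 16]), (array([297.2, 378.2]), [295, 377, 5, 4, 16])]
[-0.002, 0.64, -0.002, -0.005, -0.001, 0.005, 0.6]  dist 128mm turn 1
```

>>> apply_moves --pt "0 0.25 0 0 0 0 0.6" --pt "0 0.5 0 0 0 0 0.6" --pt "0 0.64 0 0 0 0 0.6" --pt "0 0.64 0 0 0 0 0.6" --pt "0 0.64 0 0 0 0 0.6"

```text
time_s: 45.95
tool_pos: [0.4003, -0.3698, 0.299]
tool_rot: [-179.5, -0.0, 0.4]
force: [0.0, 1.6, 0.1]
grip_width: 0.0522
grasp_force: 0.0
```

Run:
```python
from h import *
state()
c,im=snap('wrist','w8.png')
for t in('card','stand','card_hook'): print(t,[(np.round(x['location'],1),round(x['conf'],2)) for x in boxes_of('wrist',t)[:2]])
hsv=cv2.cvtColor(im,cv2.COLOR_RGB2HSV)
m=(abs(hsv[...,0].astype(int)-25)<7)&(hsv[...,1]>130)&(hsv[...,2]>40)
k,l,s,ce=cv2.connectedComponentsWithStats(m.astype(np.uint8)); print([(np.round(ce[i],1),s[i].tolist()) for i in range(1,k) if s[i,4]>30])
print('card proj (.459,-.40)',proj(c,(.459,-.4,.169)))
p=cv2.imread('pics/part.png'); w=cv2.resize(im[...,::-1],(800,600))[:,:400]
w=im[...,::-1][0:480,140:540]; w=cv2.resize(w,(400,480))
canvas=np.zeros((600,800,3),np.uint8); canvas[:480,:400]=w; canvas[:,400:]=p[:600]; cv2.imwrite('pics/comp.png',canvas)
```

```text
{'time_s': np.float64(45.95), 'tool_pos': array([ 0.4003, -0.3698,  0.299 ]), 'tool_rot': array([-1.794618e+02, -5.000000e-02,  3.662000e-01]), 'force': array([0.0437, 1.6288, 0.1075]), 'grip_width': np.float64(0.0522), 'grasp_force': np.float64(0.0), 'qpos': array([ 62.5338,   5.4855, -23.9557,  90.2485,   1.7816,  85.0387,
       -51.1226])}
card [(array([382.3, 151.9]), 0.58)]
stand [(array([359.1, 143.9]), 0.86)]
card_hook [(array([380.3, 153. ]), 0.72), (array([ 30.4, 217. ]), 0.36)]
[(array([352.3, 148.9]), [337, 143, 31, 13, 254]), (array([403.3, 158.1]), [397, 153, 14, 11, 107]), (array([186.3, 322.3]), [177, 289, 24, 67, 862]), (array([457.7, 322. ]), [443, 289, 25, 66, 866]), (array([417.7, 377.1]), [201, 362, 409, 26, 6461])]
card proj (.459,-.40) [363.80140876 152.84694396]
```

View pics/comp.png

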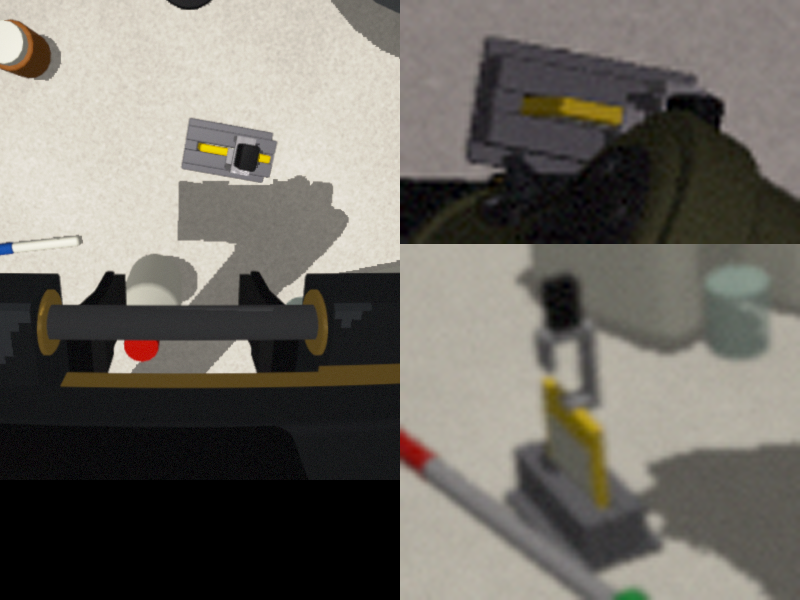

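Composite: the plate runs from about (337,146) to (411,160) in the wrist view and the block is at (387,157). The scene crop shows the neck on the robot's side, so the card yaw is about -10°.

Run:
```python
from h import *
im=cv2.imread('pics/w8.png'); c=calib('wrist')
g=cv2.cvtColor(im,cv2.COLOR_BGR2GRAY)[135:185,360:420]
m=(g<45).astype(np.uint8); k,l,s,ce=cv2.connectedComponentsWithStats(m)
for i in range(1,k):
    if s[i,4]>40: q=ce[i]+[360,135]; print('dark',q,s[i],onz(c,q,.165), cv2.minAreaRect(np.argwhere(l==i)[:,::-1].astype(np.float32)))
a,b=onz(c,(337,146.2),.09),onz(c,(411,159.8),.09); print('plate',a,b,(a+b)/2,np.linalg.norm(a-b),np.degrees(np.arctan2(-(a-b)[0],(a-b)[1])))
S=viewer.get_calibration('scene'); T=viewer.get_calibration('top')
for nm,t,s in(('green',(337.9,178.9),(266.4,216.6)),('mark',(434,182),(215.9,180.5)),('black',(497,184),(190,159))):
    p=tri(T,t,S,s); print(nm,p,proj(T,p),proj(S,p),onz(T,t,.225 if nm!='mark' else .213))
print('card scene', proj(S,(.455,-.40,.169)))
```

```text
dark [386.49420849 156.83783784] [ 15   9  25  27 518] [ 0.45679019 -0.41703365  0.165     ] ((26.538463592529297, 21.807693481445312), (21.768890380859375, 24.90675163269043), 11.309932708740234)
plate [ 0.46283973 -0.38097444  0.09      ] [ 0.45087645 -0.45318873  0.09      ] [ 0.45685809 -0.41708158  0.09      ] 0.07319851825300175 -9.406391591407449
green [ 0.64784992 -0.09240981  0.21610099] [338.14879327 178.62869778] [266.74717422 216.64919278] [ 0.64569132 -0.09145968  0.225     ]
mark [ 0.64822352 -0.26353925  0.21235937] [434.63631611 181.24013461] [216.73228309 180.66046944] [ 0.64671763 -0.2622835   0.213     ]
black [ 0.64624705 -0.37358888  0.21461319] [497.29644617 183.64139856] [190.36149146 159.08246406] [ 0.64367326 -0.369633    0.225     ]
card scene [255.742146   144.80610577]
```

Run:
```python
from h import *
C=(.457,-.417)
plan([((*C,.2),-10,.5),((*C,.141),-10,.5)])
b=(np.array([*C,.141]),down(-10))
plan([((*C,.27),-10,.1),((.52,-.33,.27),-4,.1),((.58,-.235,.27),0,.1)],b)
b=(np.array([.58,-.235,.27]),down(0))
plan([((.58,-.165,.27),0,.1),((.58,-.165,.248),0,.1),((.646,-.165,.248),0,.1),((.646,-.165,.224),0,.1)],b)
```

```text
[0.278, 0.248, 0.499, -0.005, -0.001, 0.122, 0.5]  dist 124mm turn 11
[0.277, 0.25, 0.794, -0.005, -0.001, 0.122, 0.5]  dist 175mm turn 11
[0.0, 0.0, -0.645, 0.0, 0.0, 0.0, 0.1]  dist 129mm turn 0
[0.235, -0.483, -0.645, 0.0, 0.0, -0.07, 0.1]  dist 168mm turn 6
[0.448, -1.003, -0.645, 0.0, 0.0, -0.116, 0.1] OUT dist 255mm turn 10
[0.0, -0.35, -0.0, 0.0, 0.0, 0.0, 0.1]  dist 70mm turn 0
[0.0, -0.35, 0.11, 0.0, 0.0, 0.0, 0.1]  dist 73mm turn 0
[0.33, -0.35, 0.11, 0.0, 0.0, 0.0, 0.1]  dist 99mm turn 0
[0.33, -0.35, 0.23, 0.0, 0.0, 0.0, 0.1]  dist 107mm turn 0
```

>>> apply_moves --pt "0.14 0.12 0.25 0 0 0.06 0.5" --pt "0.28 0.25 0.5 0 0 0.12 0.5" --pt "0.28 0.25 0.5 0 0 0.12 0.5" --pt "0.28 0.25 0.5 0 0 0.12 0.5" --pt "0.28 0.25 0.65 0 0 0.12 0.5" --pt "0.28 0.25 0.79 0 0 0.12 0.5" --pt "0.28 0.25 0.79 0 0 0.12 0.5" --pt "0.28 0.25 0.79 0 0 0.12 0.5" --grip_force 25

```text
time_s: 46.95
tool_pos: [0.4571, -0.4182, 0.1432]
tool_rot: [-179.6, -0.0, -9.9]
force: [1.1, -0.3, 0.5]
grip_width: 0.0434
grasp_force: 0.0
```

Run:
```python
from h import *
state(); plan([((.457,-.417,.141),-10,.5)])
```

```text
{'time_s': np.float64(46.95), 'tool_pos': array([ 0.4571, -0.4182,  0.1432]), 'tool_rot': array([-1.796165e+02, -4.770000e-02, -9.885200e+00]), 'force': array([ 1.141 , -0.2803,  0.5132]), 'grip_width': np.float64(0.0434), 'grasp_force': np.float64(0.0), 'qpos': array([ 59.1012,  19.2213, -23.1233,  92.6998,   7.5305,  69.8176,
       -65.3721])}
[-0.001, -0.006, 0.011, -0.004, -0.001, 0.001, 0.5]  dist 2mm turn 0
```

>>> apply_moves --pt "0 0 0 0 0 0 0" --pt "0 0 0 0 0 0 0" --pt "0 0 0 0 0 0 0" --pt "0 0 0 0 0 0 0" --pt "0 0 0 0 0 0 0" --pt "0 0 0 0 0 0 0" --pt "0 0 0 0 0 0 0" --pt "0 0 -0.1 0 0 0 0" --pt "0 0 -0.25 0 0 0 0" --pt "0 0 -0.45 0 0 0 0" --pt "0 0 -0.65 0 0 0 0" --pt "0 0 -0.65 0 0 0 0" --pt "0.2 -0.2 -0.65 0 0 0 0" --pt "0.35 -0.4 -0.65 0 0 -0.05 0" --pt "0.44 -0.6 -0.65 0 0 -0.1 0" --pt "0.45 -0.8 -0.65 0 0 -0.115 0" --pt "0.45 -0.98 -0.65 0 0 -0.115 0" --pt "0.45 -0.98 -0.65 0 0 -0.115 0" --pt "0.45 -0.98 -0.65 0 0 -0.115 0"

```text
time_s: 48.85
tool_pos: [0.5791, -0.2407, 0.2719]
tool_rot: [-179.6, 0.0, 0.1]
force: [-0.3, -0.6, -1.4]
grip_width: 0.0137
grasp_force: 25.0
```

Run:
```python
from h import *
o=state()
z=.115+.135
plan([((.58,-.165,.27),0,0),((.58,-.165,z),0,0),((.646,-.165,z),0,0),((.646,-.165,.226),0,0)])
S,im=snap('scene'); c2,_=snap('wrist')
hsv=cv2.cvtColor(im,cv2.COLOR_RGB2HSV); m=(abs(hsv[...,0].astype(int)-25)<6)&(hsv[...,1]>150)&(hsv[...,2]>60)
k,l,s,ce=cv2.connectedComponentsWithStats(m.astype(np.uint8)); print([(np.round(ce[i],1),s[i].tolist()) for i in range(1,k) if s[i,4]>15])
p=o['tool_pos']; f=p[2]-.135
for y in(-.035,.035):
    for zz in(0,.082): print(y,zz,proj(S,(p[0],p[1]+y,f+zz)))
```

```text
{'time_s': np.float64(48.85), 'tool_pos': array([ 0.5791, -0.2407,  0.2719]), 'tool_rot': array([-1.795703e+02,  3.600000e-03,  1.058000e-01]), 'force': array([-0.2971, -0.6038, -1.3701]), 'grip_width': np.float64(0.0137), 'grasp_force': np.float64(24.9774), 'qpos': array([ 44.7764,  17.1869, -30.8546,  81.2634,   8.348 ,  84.0466,
       -75.722 ])}
[0.005, -0.378, 0.012, -0.005, 0.0, 0.001, 0.0]  dist 76mm turn 0
[0.005, -0.377, 0.112, -0.005, 0.0, 0.001, 0.0]  dist 79mm turn 0
[0.335, -0.377, 0.112, -0.005, 0.0, 0.001, 0.0]  dist 103mm turn 0
[0.335, -0.376, 0.232, -0.005, 0.0, 0.001, 0.0]  dist 111mm turn 0
[(array([234. , 107.4]), [226, 102, 19, 12, 29]), (array([254.5, 185.8]), [241, 166, 23, 43, 247])]
-0.035 0 [244.49205826 195.58253627]
-0.035 0.082 [240.86694193 164.0135797 ]
0.035 0 [263.1248131  209.38746131]
0.035 0.082 [260.2898711  177.21330936]
```

The card is held, and its silhouette matches the prediction to about 1 px. Hooking it over the rail now.

>>> apply_moves --pt "0 -0.2 0 0 0 0 0" --pt "0 -0.378 0 0 0 0 0" --pt "0 -0.378 0.06 0 0 0 0" --pt "0 -0.378 0.112 0 0 0 0" --pt "0 -0.378 0.112 0 0 0 0" --pt "0.1 -0.378 0.112 0 0 0 0" --pt "0.2 -0.378 0.112 0 0 0 0" --pt "0.28 -0.378 0.112 0 0 0 0" --pt "0.34 -0.378 0.112 0 0 0 0" --pt "0.34 -0.378 0.112 0 0 0 0" --pt "0.34 -0.378 0.112 0 0 0 0"

```text
time_s: 50.05
tool_pos: [0.6466, -0.1678, 0.2503]
tool_rot: [-179.6, 0.0, -0.2]
force: [0.5, -0.7, -0.4]
grip_width: 0.0139
grasp_force: 25.0
```

Run:
```python
from h import *
state()
plan([((.647,-.165,.226),0,0)])
```

```text
{'time_s': np.float64(50.05), 'tool_pos': array([ 0.6466, -0.1678,  0.2503]), 'tool_rot': array([-1.795608e+02,  1.790000e-02, -1.666000e-01]), 'force': array([ 0.5328, -0.6775, -0.3722]), 'grip_width': np.float64(0.0139), 'grasp_force': np.float64(24.9817), 'qpos': array([ 36.2104,  23.2001, -32.6098,  76.8159,  11.8986,  83.5352,
       -85.7852])}
[0.002, -0.013, 0.122, -0.005, 0.0, -0.002, 0.0]  dist 24mm turn 0
```

>>> apply_moves --pt "0 0 0.03 0 0 0 0" --pt "0 0 0.06 0 0 0 0" --pt "0 0 0.09 0 0 0 0" --pt "0 0 0.11 0 0 0 0" --pt "0 0 0.122 0 0 0 0" --pt "0 0 0.122 0 0 0 0" --pt "0 0 0.122 0 0 0 0" --pt "0 0 0.122 0 0 0 0"

```text
time_s: 50.85
tool_pos: [0.6474, -0.1659, 0.2269]
tool_rot: [-179.6, -0.1, -0.0]
force: [-0.6, 0.1, -0.8]
grip_width: 0.0138
grasp_force: 25.0
```

Run:
```python
from h import *
o=state()
T,im=snap('top'); S,is_=snap('scene')
for n,c,im in(('top',T,im),('scene',S,is_)):
    hsv=cv2.cvtColor(im,cv2.COLOR_RGB2HSV); m=(abs(hsv[...,0].astype(int)-25)<6)&(hsv[...,1]>150)&(hsv[...,2]>60)
    k,l,s,ce=cv2.connectedComponentsWithStats(m.astype(np.uint8)); print(n,[(np.round(ce[i],1),s[i].tolist()) for i in range(1,k) if 15<s[i,4]<600])
p=o['tool_pos']
for y in(-.035,.035):
    for zz in(0,.082): print(y,zz,proj(S,(p[0],p[1]+y,p[2]-.135+zz)))
```

```text
{'time_s': np.float64(50.85), 'tool_pos': array([ 0.6474, -0.1659,  0.2269]), 'tool_rot': array([-1.795707e+02, -9.360000e-02, -3.700000e-02]), 'force': array([-0.5677,  0.1163, -0.8228]), 'grip_width': np.float64(0.0138), 'grasp_force': np.float64(24.9818), 'qpos': array([ 36.2363,  23.6627, -32.5735,  78.9281,  12.1961,  80.9593,
       -86.0693])}
top []
scene [(array([250.4, 229.5]), [237, 211, 22, 45, 223])]
-0.035 0 [240.32578199 239.86515827]
-0.035 0.082 [236.21204485 208.97906531]
0.035 0 [259.74942451 256.17067863]
0.035 0.082 [256.50753607 224.85979482]
```

>>> apply_moves --pt "0 0 0.004 0 0 0 0" --pt "0 0 0.005 0 0 0 0" --pt "0 0 0.005 0 0 0 0" --pt "0 0.08 0.004 0 0 0 0" --pt "0 0.16 0.003 0 0 0 0" --pt "0 0.24 0.003 0 0 0 0" --pt "0 0.32 0.003 0 0 0 0" --pt "0 0.4 0.003 0 0 0 0" --pt "0 0.46 0.003 0 0 0 0" --pt "0 0.485 0.003 0 0 0 0" --pt "0 0.485 0.003 0 0 0 0" --pt "0 0.485 0.003 0 0 0 0"

```text
time_s: 52.15
tool_pos: [0.6473, -0.2618, 0.2253]
tool_rot: [-179.5, -0.1, 0.0]
force: [0.8, -0.1, -1.0]
grip_width: 0.0136
grasp_force: 25.0
```

Run:
```python
from h import *
o=state()
S,is_=snap('scene'); c,im=snap('wrist','w9.png')
for n,c,im in(('scene',S,is_),('wrist',c,im)):
    hsv=cv2.cvtColor(im,cv2.COLOR_RGB2HSV)
    for nm,m in(('yel',(abs(hsv[...,0].astype(int)-25)<6)&(hsv[...,1]>150)&(hsv[...,2]>60)),('red',((hsv[...,0]<8)|(hsv[...,0]>172))&(hsv[...,1]>140)&(hsv[...,2]>60))):
        k,l,s,ce=cv2.connectedComponentsWithStats(m.astype(np.uint8)); print(n,nm,[(np.round(ce[i],1),s[i].tolist()) for i in range(1,k) if 15<s[i,4]<600])
for y in(-.018,0,.018):
    print('sleeve end',proj(c,(.647,-.263+y,.216)),proj(S,(.647,-.263+y,.21)))
```

```text
{'time_s': np.float64(52.15), 'tool_pos': array([ 0.6473, -0.2618,  0.2253]), 'tool_rot': array([-1.795101e+02, -6.780000e-02,  2.490000e-02]), 'force': array([ 0.7814, -0.097 , -0.9844]), 'grip_width': np.float64(0.0136), 'grasp_force': np.float64(24.982), 'qpos': array([ 40.9915,  27.2389, -30.3718,  74.0011,  13.0077,  82.3009,
       -78.2889])}
scene yel [(array([224.3, 209.9]), [212, 192, 22, 42, 197])]
scene red [(array([321.2, 137. ]), [317, 133, 10, 9, 80]), (array([367.2, 276. ]), [360, 268, 16, 17, 162]), (array([264.3, 326.6]), [261, 320, 7, 16, 89]), (array([282.4, 357.7]), [279, 346, 8, 23, 114]), (array([305.1, 363.5]), [303, 362, 5, 4, 18]), (array([297.2, 378.2]), [295, 377, 5, 4, 16])]
wrist yel [(array([271.3, 322.8]), [267, 290, 12, 66, 414]), (array([372.8, 322.9]), [366, 290, 12, 66, 425])]
wrist red [(array([ 11.4, 113.7]), [0, 105, 26, 17, 341]), (array([300.2, 272.5]), [296, 272, 9, 2, 17]), (array([360. , 278.5]), [357, 272, 6, 17, 50])]
sleeve end [362.12356593 286.44205398] [212.86415409 177.99314399]
sleeve end [325.1175131  286.35790014] [217.52798501 181.51466502]
sleeve end [288.15608057 286.1970642 ] [222.29534703 185.1137109 ]
```

>>> apply_moves --pt "0 0 0 0 0 0 0.25" --pt "0 0 0 0 0 0 0.4" --pt "0 0 0 0 0 0 0.4" --pt "0 0 0 0 0 0 0.4" --pt "0 0 0 0 0 0 0.4" --pt "0 0 -0.05 0 0 0 0.4" --pt "0 0 -0.15 0 0 0 0.4" --pt "0 0 -0.3 0 0 0 0.4" --pt "0 0 -0.5 0 0 0 0.4" --pt "-0.25 0 -0.5 0 0 0 0.4" --pt "-0.5 0 -0.5 0 0 0 0.4" --pt "-0.75 0 -0.5 0 0 0 0.4" --pt "-1 0 -0.5 0 0 0 0.4" --pt "-1 0 -0.5 0 0 0 0.4" --pt "-1 0 -0.5 0 0 0 0.4"

```text
time_s: 53.75
tool_pos: [0.4465, -0.264, 0.3265]
tool_rot: [-179.7, -0.2, -0.2]
force: [-0.2, -0.3, 0.1]
grip_width: 0.0347
grasp_force: 0.0
```

Run:
```python
from h import *
from bail import to_case
o=state()
T,it=snap('top','tend.png'); S,is_=snap('scene','send.png')
for n,im in(('top',it),('scene',is_)):
    hsv=cv2.cvtColor(im,cv2.COLOR_RGB2HSV)
    for nm,m in(('yel',(abs(hsv[...,0].astype(int)-25)<6)&(hsv[...,1]>150)&(hsv[...,2]>60)),('red',((hsv[...,0]<8)|(hsv[...,0]>172))&(hsv[...,1]>140)&(hsv[...,2]>60))):
        k,l,s,ce=cv2.connectedComponentsWithStats(m.astype(np.uint8)); print(n,nm,[(np.round(ce[i],1),s[i].tolist()) for i in range(1,k) if 15<s[i,4]<600])
    print(n,[(t,[(np.round(x['location'],1),round(x['conf'],2)) for x in boxes_of(n,t)[:1]]) for t in('card','pot1','bail_bar','lever_tip','keeper','stain_jar','kidney_dish','tube_rack','slide_box','reagent_bottle','marker_pen')])
for y in(-.035,.035):
    for zz in(0,.082): print(y,zz,proj(S,(.647,-.262+y,.091+zz)))
p=tri(T,[0,0],S,[0,0]) if 0 else None
```

```text
{'time_s': np.float64(53.75), 'tool_pos': array([ 0.4465, -0.264 ,  0.3265]), 'tool_rot': array([-1.797112e+02, -1.583000e-01, -1.555000e-01]), 'force': array([-0.1626, -0.3009,  0.1215]), 'grip_width': np.float64(0.0347), 'grasp_force': np.float64(0.0), 'qpos': array([ 56.7892,   1.804 , -29.4469,  90.8508,   0.5581,  87.5694,
       -62.8241])}
top yel [(array([65.9, 73.1]), [63, 69, 8, 9, 21]), (array([67.8, 80.2]), [63, 75, 10, 12, 37]), (array([48.8, 91.6]), [47, 88, 5, 9, 20]), (array([55.1, 93.4]), [52, 91, 9, 6, 16]), (array([411.8, 188. ]), [403, 186, 21, 7, 71]), (array([441.8, 187.8]), [439, 186, 7, 5, 19])]
top red [(array([242.7, 130.1]), [240, 127, 7, 7, 41]), (array([281.6, 141.6]), [279, 138, 7, 8, 43]), (array([426.3, 182. ]), [424, 179, 5, 7, 30]), (array([442.7, 182.6]), [441, 180, 4, 6, 19]), (array([245. , 237.8]), [239, 231, 13, 14, 173])]
top [('card', [(array([431.5, 187.2]), 0.86)]), ('pot1', []), ('bail_bar', [(array([434.6, 189.5]), 0.68)]), ('lever_tip', [(array([244. , 236.7]), 0.81)]), ('keeper', [(array([182.9, 242.7]), 0.61)]), ('stain_jar', [(array([3
[... 631 characters left out ...]
 (array([297.2, 378.2]), [295, 377, 5, 4, 16])]
scene [('card', [(array([219.7, 201.4]), 0.76)]), ('pot1', [(array([367.3, 278.5]), 0.31)]), ('bail_bar', [(array([365.9, 278.3]), 0.78)]), ('lever_tip', [(array([366. , 280.4]), 0.76)]), ('keeper', [(array([389.6, 255.6]), 0.68)]), ('stain_jar', [(array([278.5, 248.2]), 0.88)]), ('kidney_dish', [(array([203. , 299.7]), 0.81)]), ('tube_rack', []), ('slide_box', [(array([390.7, 256.4]), 0.7)]), ('reagent_bottle', [(array([323.3, 168.3]), 0.85)]), ('marker_pen', [(array([356.1, 220.6]), 0.79)])]
-0.035 0 [216.26074417 219.72294036]
-0.035 0.082 [211.21900875 189.5376701 ]
0.035 0 [233.66099735 234.37129585]
0.035 0.082 [229.27742815 203.69560065]
```

Run:
```python
from bail import *
o=env.get_obs(); c=calib('wrist'); R0=R.from_euler('xyz',o['tool_rot'],degrees=True)
rel=R0.inv().as_matrix()@rot(c); t=R0.inv().apply(np.array(c['position'])-o['tool_pos'])
R1=R.from_euler('xyz',[-179.95,-.547,82.238],degrees=True); c1=dict(c); c1['position']=R1.apply(t)+[.5259,-.0553,.1819]; c1['orientation']=R1.as_matrix()@rel
print('tip seen at (322,55):',[to_case(onz(c1,(322,55),z)) for z in(.018,.03,.045)])
for L in(0,.1,.3,.5,.8): print(L,proj(c1,to_world(-107-57*np.sin(L)-2.5*np.cos(L),0,75-57*np.cos(L))))
print('bar pred',proj(c1,to_world(-103.5,0,111)), 'seen ~ (297,5); ends pred',proj(c1,to_world(-103.5,21,111)),proj(c1,to_world(-103.5,-21,111)))
```

```text
tip seen at (322,55): [array([-114.7,    2.4,   18. ]), array([-117.2,    2.9,   30. ]), array([-120.3,    3.4,   45. ])]
0 [323.88595365  47.75847033]
0.1 [325.06676392  54.94717723]
0.3 [327.37784585  68.50350769]
0.5 [329.58557622  80.73852661]
0.8 [332.60521081  95.99016935]
bar pred [322.73087601  -2.00963361] seen ~ (297,5); ends pred [286.25609109   4.75084549] [359.36298539  -8.37727941]
```

```bash
python3 -c "
from cell import env
print(env.sign_off())"
```

```text
the job is handed in; nothing more can be done
None
```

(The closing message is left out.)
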